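# Clamp the bracket and hold the thickness probe square on the ground spot

### The job

The bent steel bracket lies in the check nest under an open toggle clamp: first swing the clamp arm over centre and down so that its rubber foot bears on the bracket. Then lift the black spring-tip thickness probe out of its stand and hold its tip gently on the centre of the ringed spot on the bracket's sloping flange, square to that flange, with the spring tip pressed about half-way in. Finish while still holding it there, leaving the clamp closed, the bracket in its nest and the other things on the bench alone.

Things in the scene. Friction and masses are not known exactly. Their poses are not given: they have to be found in the camera images.
- clamp_pivot (a point): Centre of the clamp's hinge pin, 75 mm above the table, fixed on the check nest; axes: z up, x along the pin, y from the pin towards bracket and flange. Nest: fixed base plate 150 (x) x 270 (y) x 15 mm, reaching 45 mm behind (-y) and 225 mm ahead of the pin; nothing stands behind the pin. Hinge cheeks 90 mm high, stops round the bracket 60 mm high.
- clamp (a joint): Clamp arm angle, rad: 0 = closed, arm level, foot on the bracket; 1.57 = arm straight up; starts leaning back past upright, away from the bracket, at 1.8 to 2.05 (end stop 2.2). Friction hinge: under 3 N at the handle moves it and it stays near upright; once pushed over the top to about 0.8 its own weight (0.3 kg) takes it down and holds it.
- clamp_handle (a point): Centre of the clamp's black rubber T-handle: cross bar 16 mm thick, 70 mm long along the nest's x, at the end of the steel arm 107 mm from the pin; axes turn with the arm (y along it, away from the pin). Arm 16 mm wide, 12 mm thick; rubber foot 55 mm from the pin on the side facing down when closed. Closed, the handle's centre is 75 mm above the table.
- spot (a point): Centre of a thin black ring 16 mm across with a dot, on the bracket's sloping flange, 43 mm above the table. z = outward normal, 20 degrees off vertical, leaning to the nest's +y (away from the clamp); y = down the slope. Flange 70 x 80 mm, an 18 mm hole 31 mm below the spot. Bracket: loose, 4 mm sheet, 0.25 kg, flange padded from below. Closed clamp's handle ends 37 mm away, level.
- probe_mid (a point): Centre of the probe's black square grip body, 30 x 30 mm (flat faces across its x and y), 90 mm long along its z, which points away from the tip. At first it stands upright in the stand, centre 95 mm above the table, body 50 to 140 mm. Below the body a nose 18 mm thick, 25 mm long, then the spring tip, 12 mm proud: free tip 82 mm from this point. Mass about 0.18 kg.
- probe_tip (a point): The very end of the probe's round-ended spring tip (8 mm thick). Axes as the probe body's: z points from the tip up into the body.
- plunger (a joint): How far the probe's spring tip is pressed in, m: 0 = free, 0.010 = bottomed. It starts to move at about 1.2 N and takes 0.4 N per mm more (half-way, 0.005, is about 3.2 N).
- stand: Probe stand: a fixed grey plastic block 80 x 80 x 50 mm high, origin under its centre; the probe's nose hangs in a 22 mm hole through its middle and the square body rests on its top. The nose and tip reach 37 mm into the hole.
- spray: Bystander: an aluminium can 54 mm across, 120 mm tall, origin under its centre. Leave alone.
- spare: Bystander: a small L-shaped steel bracket, 70 x 89 mm, 40 mm tall, origin under its base. Leave alone.
- file: Bystander: a hand scraper 200 mm long with a wooden handle lying on the table. Leave alone.
Not all that is in view belongs to the job. Of the things that look like the part that bears probe_mid, the smallest one is meant.

How it is judged:
By the outcome, as a careful person would: the job done as asked, in the order asked, and still so for the second after the job is handed in, while the arm keeps its last pose, push and grip.
It also fails if it takes over 64 s, if anything falls off the work surface, if the arm or the gripper's body presses on something with over 40 N, if the wrist force passes 120 N, or if a joint passes its speed limit or range.

### The arm

A 7-joint arm with a two-finger parallel gripper is mounted at the origin on the work surface. World frame = base frame: x ahead of the robot, y to its left, z up, the work surface at z = 0. Lengths are in m, angles in degrees, forces in N, time in s.
With the tool pointing down it reaches from about 0.4 to 0.85 m from the base axis. Payload 4.4 kg.
Tool frame: the origin (TCP) lies between the finger pads; the fingertips stand 22 mm ahead of it and the grasp point (between the pads) lies 3 mm ahead of it; y points along the fingers, x is the direction in which the jaws open and shut, and the axes are right-handed (so a half turn about y gives the same grasp; the last joint's range is limited). The gripper opens to 94 mm and grips with 3 to 60 N. Pads are 16 mm wide; open, the fingers measure 119 mm over their backs; the gripper's body (75 mm by 177 mm) begins 78 mm behind the grasp point.
Start: joints at [-72.869, 36.005, 2.206, 86.941, -1.547, 57.084, -1.146], TCP at [0.232, 0.607, 0.227] pointing down, gripper open.
Joint ranges: [-175.42, 175.42], [-21.48, 121.26], [-71.46, 75.88], [10.55, 141.38], [-63.04, 243.04], [13.31, 113.54], [-168.57, 168.57]. Speed limits (degrees/s): [147.25, 147.25, 180, 180, 180, 180, 180].

### API

Orientations are given as [roll, pitch, yaw] about the fixed x, y, z axes, in that order (R = Rz(yaw) Ry(pitch) Rx(roll)).
In Python, from bench import get_obs, snapshot, camera_params, job_done gives the robot as it stands.
- The arm moves only by the tool arm_command, never from a script. Its argument "rows" is a list that holds one entry, the list of rows, each a list of 5 numbers: the shift along the tool's x, y, z in mm, then the turn about the tool's y in rad, then the opening, from 0 (shut) to 1 (fully open). A call has 1 to 12 rows; each row shifts and turns the commanded pose from where the row before left it, along the tool's axes as they then stand; what a row does not reach is not made up. A row lasts 1/10 s, in which the tool goes at most 50 mm and 8.59 degrees, less where a joint would pass 70% of its speed; a pose out of reach is approached as far as the arm can. A call with a gripper value outside its range is refused whole. The fingers move at their own pace and stop on an object; "squeeze" is the grip in N (left out, the last holds). Time passes only in rows, so rows that do not move let the fingers close. It gives the time, the measured TCP pose, the force and the opening at its end, in the units of the state.
- get_obs(): the state, without advancing time (a new reading comes with each control period).
- snapshot(name): name is "scene" or "top"; returns the picture (420x560x3 uint8, red, green, blue); there is no depth.
- camera_params(name): a dict with "intrinsics" (3x3 intrinsics, pixels), "dist_coeffs" ([k1, k2, p1, p2, k3] as OpenCV has them; the pictures are not rectified), "world_to_cam" (4x4, takes a point from world to camera coordinates). Camera axes: x right, y up, looking along -z (the intrinsics and any distortion apply to the point x, -y, -z); pixel columns grow to the right and rows downward; lengths in m; the calibration is good to about 2 mm. A picture is of the moment at which its call begins. camera_params takes no time and is no camera call.
- job_done(): hands the job in, once; it reports no verdict.
The state is a dict: "time": time; "q": joint angles; "qvel": joint speeds; "joint_torque": joint torques, N m; "position": TCP position; "tcp_rot": TCP orientation; "force": force on the tool from outside, world axes, zero at the start; "wrist_torque": the same for the moment, N m; "finger_gap": opening from 0.0 (shut) to 1.0 (fully open).
Only numpy, scipy, OpenCV 4.12 (cv2) and the standard library are available. Lean on these libraries where they do the work, as an engineer would, in place of code of your own. Each camera call takes 0.05 s, during which the arm holds its last target.

## Working session

There is one attempt and no reset: what is moved stays moved. The work goes in short steps, Python scripts to look and compute and a tool call to move; the robot and the scene stay as the last step left them, time stands still between calls to the robot, and variables do not carry over. Pictures are saved under pics/ and viewed, and the job is handed in when it is done.

Besides the shell and the picture viewer there is one more tool, called after "Emit:" in YAML: its name, and indented under it one key for each argument. arm_command: Moves the arm, as the interface text tells. Its arguments: {"type":"object","properties":{"rows":{"type":"array","items":{"type":"array","items":{"type":"array","items":{"type":"number"}}}},"squeeze":{"type":"number"}},"required":["rows"]}

```bash
ls; mkdir -p pics
python3 - <<'E'
from bench import *
import cv2
print(get_obs())
for n in("scene","top"):
    p=camera_params(n);print(n,p)
    cv2.imwrite(f"pics/{n}0.png",snapshot(n)[:,:,::-1])
E
```

```text
pics
{'time': 0.0, 'q': array([-72.86815338,  36.05652039,   2.20439855,  86.99467449,
        -1.54434995,  57.08394955,  -1.1462783 ]), 'qvel': array([ 0.01091169,  0.07500262,  0.11376573, -0.01295416,  0.07484033,
        0.00740459, -0.00150562]), 'joint_torque': array([-1.45186918e-03, -5.49735725e+01,  1.14371069e+00, -1.86633128e+01,
       -5.20037091e-02,  2.33374082e-02,  1.49435950e-04]), 'position': array([0.23168302, 0.60664937, 0.22658918]), 'tcp_rot': array([-90.00453193,   0.10534648,  69.09770463]), 'force': array([ 0.9827911 ,  0.07409196, -0.57392751]), 'wrist_torque': array([-0.00814743, -0.01055601,  0.02191825]), 'finger_gap': 0.9992536251613177}
scene {'intrinsics': array([[454.72416881,   0.        , 288.51390115],
       [  0.        , 454.72416881, 206.02685952],
       [  0.        ,   0.        ,   1.        ]]), 'dist_coeffs': array([-0.05263589,  0.        ,  0.        ,  0.        ,  0.        ]), 'world_to_cam': array([[-0.78104225,  0.62444716,  0.00622438,  0.4369303 ],
       [-0.46670268, -0.59030418,  0.65858149,  0.1828268 ],
       [ 0.41492362,  0.51147504,  0.75248367, -1.23516664],
       [ 0.        ,  0.        ,  0.        ,  1.        ]])}
top {'intrinsics': array([[484.06454633,   0.        , 281.06614312],
       [  0.        , 484.06454633, 209.068068  ],
       [  0.        ,   0.        ,   1.        ]]), 'dist_coeffs': array([0.00737794, 0.        , 0.        , 0.        , 0.        ]), 'world_to_cam': array([[-0.02999979, -0.99871902, -0.04074719,  0.03196776],
       [ 0.98244621, -0.03697099,  0.18284581, -0.56697156],
       [-0.18411805, -0.03454659,  0.98229684, -0.93935255],
       [ 0.        ,  0.        ,  0.        ,  1.        ]])}
```

View pics/scene0.png

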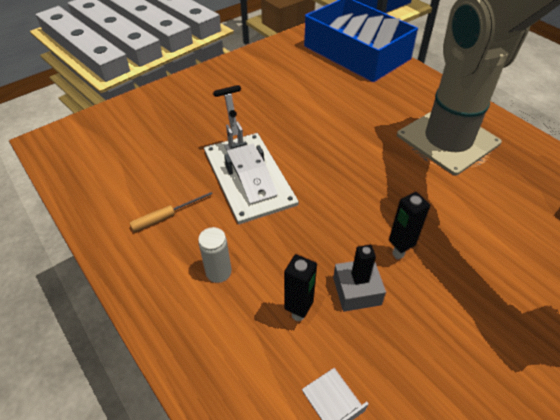

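View pics/top0.png

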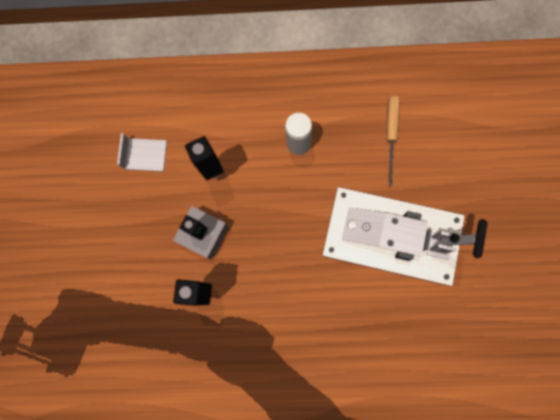

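The scene picture shows the nest with the clamp leaning back (handle about (227,91)), the stand and small probe at (362,280), two larger decoys at (300,288) and (408,225). The top picture has the nest at (395,237), the stand at (203,232) and the handle at (480,238). I'll zoom in next.

Run:
```python
import cv2
s=cv2.imread("pics/scene0.png");t=cv2.imread("pics/top0.png")
def z(im,x0,y0,w,h,k,n): cv2.imwrite(n,cv2.resize(im[y0:y0+h,x0:x0+w],None,fx=k,fy=k,interpolation=cv2.INTER_CUBIC))
z(t,315,175,180,120,4.4,"pics/a.png")
z(t,160,190,90,80,7,"pics/b.png")
z(s,195,75,110,150,4,"pics/c.png")
z(s,320,230,80,85,7,"pics/d.png")
```

```text
(no output)
```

View pics/a.png

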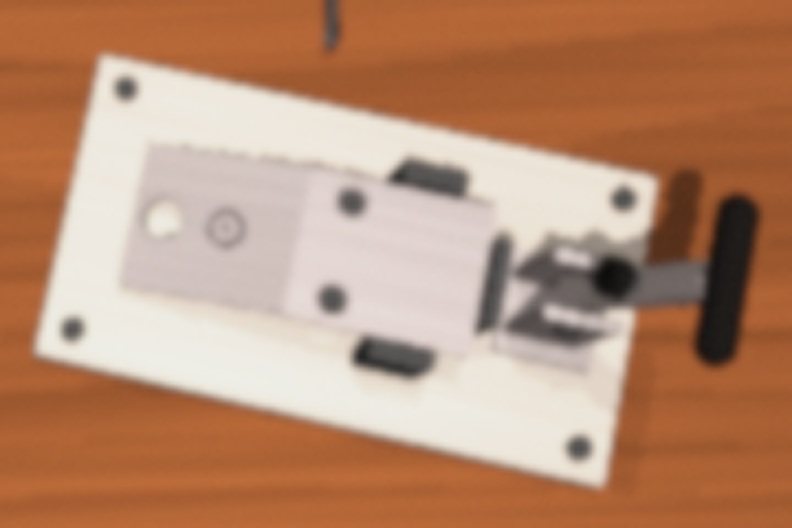

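View pics/b.png

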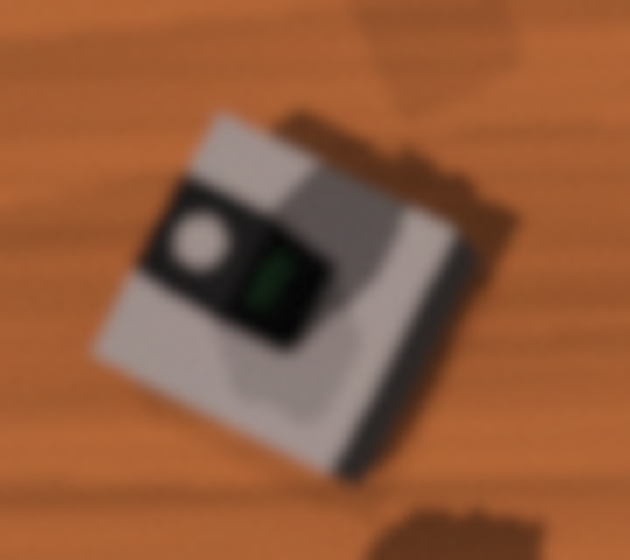

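View pics/c.png

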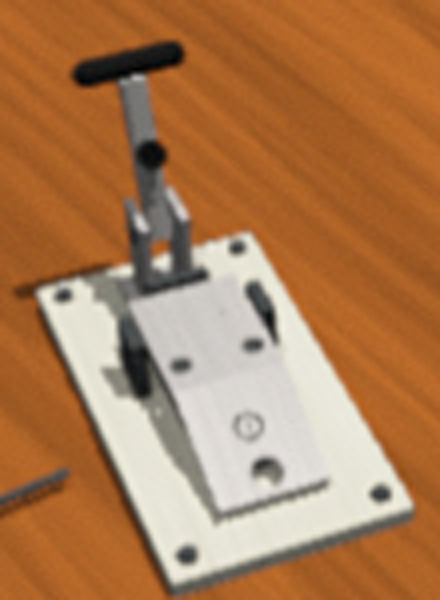

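View pics/d.png

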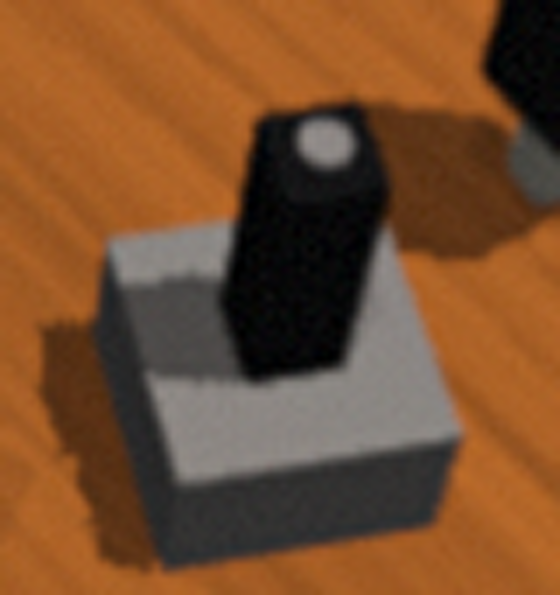

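```bash
cat > h.py <<'E'
import numpy as np, cv2
from bench import camera_params
from scipy.optimize import least_squares
from scipy.spatial.transform import Rotation as Ro
C={n:camera_params(n) for n in("scene","top")}
def proj(n,P):
    c=C[n];P=np.atleast_2d(P);M=c["world_to_cam"]
    q=P@M[:3,:3].T+M[:3,3]; q=q*[1,-1,-1]
    return cv2.projectPoints(q,np.zeros(3),np.zeros(3),c["intrinsics"],c["dist_coeffs"])[0][:,0]
def ray(n,uv):
    c=C[n];M=c["world_to_cam"]
    u=cv2.undistortPoints(np.array([[uv]],float),c["intrinsics"],c["dist_coeffs"])[0,0]
    d=M[:3,:3].T@np.array([u[0],-u[1],-1]); o=-M[:3,:3].T@M[:3,3]; return o,d
def onz(n,uv,z):
    o,d=ray(n,uv); return o+d*(z-o[2])/d[2]
def cr(p,x0,y0,k): return (np.array(p)+.5)/k-.5+[x0,y0]
E
python3 - <<'E'
from h import *
a=lambda *p:cr(p,315,175,4.4); b=lambda *p:cr(p,160,190,7); c=lambda *p:cr(p,195,75,4); d=lambda *p:cr(p,320,230,7)
# nest corners local: y towards flange
TL=(101,55);
print([onz("top",a(*p),.015).round(4) for p in[(101,55),(657,178),(606,487),(36,353)]])
print([onz("scene",c(*p),.015).round(4) for p in[(412,512),(250,234),(38,292),(170,585)]])
# order: end far(+y) ... 
def fit(locs,obs,z,x0):
    def f(x):
        R=Ro.from_euler('z',x[2]).as_matrix()
        r=[]
        for n in obs:
            for l,o in zip(locs,obs[n]):
                if o is None: continue
                P=R@np.array([l[0],l[1],0])+[x[0],x[1],z]; r+=list(proj(n,P)[0]-o)
        return r
    s=least_squares(f,x0);return s.x,np.array(s.fun).reshape(-1,2).round(1)
W=[onz("top",a(*p),.015) for p in[(101,55),(657,178),(606,487),(36,353)]]
# +y direction = left in top image ; x right of y : compute
yd=(W[0]-W[1]);yaw=np.arctan2(-yd[0],yd[1]); 
# top image TL corner: left end. x = y cross z
L=[]
xd=np.array([np.cos(yaw),np.sin(yaw)])
cen=np.mean(W,0)
for w in W:
    v=(w-cen)[:2]; L.append((np.sign(v@xd)*.075, .225 if v@yd[:2]>0 else -.045))
print(L,np.degrees(yaw))
S=[onz("scene",c(*p),.015) for p in[(412,512),(250,234),(38,292),(170,585)]]
so=[]
for w in W:
    j=np.argmin([np.linalg.norm(w-s) for s in S]);so.append(c(*[(412,512),(250,234),(38,292),(170,585)][j]))
x,r=fit(L,{"top":[a(*p) for p in[(101,55),(657,178),(606,487),(36,353)]],"scene":so},.015,[cen[0],cen[1],yaw])
print("nest pin",x,np.degrees(x[2]),r.tolist())
for n,uv in(("top",a(226,229)),("scene",c(248,426))): print("spot",onz(n,uv,.043).round(4))
R=Ro.from_euler('z',x[2]).as_matrix(); 
for n,uv in(("top",a(226,229)),("scene",c(248,426))): print(" local",R.T@(onz(n,uv,.043)-[x[0],x[1],0]))
bt=[b(222,112),b(462,230),b(335,474),b(93,350)]
W=[onz("top",p,.05) for p in bt];print("stand",np.round(W,4),np.mean(W,0))
for p in [(110,240),(462,437),(180,483)]:print(onz("scene",d(*p),.05).round(4))
o1,d1=ray("top",b(198,241));o2,d2=ray("scene",d(326,142))
t=np.linalg.lstsq(np.c_[d1,-d2],o2-o1,rcond=None)[0];print("cap",o1+d1*t[0],o2+d2*t[1])
print("cap@.14",onz("top",b(198,241),.14))
# handle
o1,d1=ray("top",a(727,280));o2,d2=ray("scene",c(129,63))
t=np.linalg.lstsq(np.c_[d1,-d2],o2-o1,rcond=None)[0];P=(o1+d1*t[0]+o2+d2*t[1])/2;print("handle",o1+d1*t[0],o2+d2*t[1],"loc",R.T@(P-[x[0],x[1],.075]))
E
```

```text
[array([ 0.618 , -0.1081,  0.015 ]), array([ 0.5477, -0.3677,  0.015 ]), array([ 0.4038, -0.3302,  0.015 ]), array([ 0.4745, -0.07  ,  0.015 ])]
[array([ 0.4795, -0.0661,  0.015 ]), array([ 0.4061, -0.3273,  0.015 ]), array([ 0.549 , -0.3657,  0.015 ]), array([ 0.6211, -0.108 ,  0.015 ])]
[(np.float64(0.075), 0.225), (np.float64(0.075), -0.045), (np.float64(-0.075), -0.045), (np.float64(-0.075), 0.225)] -15.148295831009303
nest pin [ 0.48817705 -0.30538471 -0.26749048] -15.326075391866478 [[0.0, -0.9], [0.4, -0.4], [-0.6, -0.1], [-0.7, -0.4], [0.4, -0.3], [-0.4, -0.6], [0.3, -0.6], [0.7, -1.5]]
spot [ 0.5266 -0.1592  0.043 ]
spot [ 0.5284 -0.1589  0.043 ]
 local [-0.00164118  0.15117683  0.043     ]
 local [5.42978816e-05 1.51918275e-01 4.30000000e-02]
stand [[0.5827 0.1989 0.05  ]
 [0.5447 0.1278 0.05  ]
 [0.4744 0.1655 0.05  ]
 [0.513  0.2367 0.05  ]] [0.52867985 0.18222766 0.05      ]
[0.5446 0.1302 0.05  ]
[0.5129 0.2376 0.05  ]
[0.5828 0.1999 0.05  ]
cap [0.52907884 0.18425511 0.14305627] [0.52936067 0.18392135 0.14302454]
cap@.14 [0.52957652 0.1849659  0.14      ]
handle [ 0.47977237 -0.33501628  0.17829873] [ 0.47995015 -0.33518126  0.17837946] loc [-0.00016627 -0.03085531  0.1033391 ]
```

Emit:
arm_command:
  rows:
    - [[0,-4,0,0.147,0],[0,-4,0,0.147,0],[0,-4,0,0.147,0],[0,-4,0,0.147,0],[0,-4,0,0.147,0],[0,-4,0,0.147,0],[0,-4,0,0.147,0],[0,-4,0,0.147,0],[0,-4,0,0.147,0],[0,-4,0,0.147,0],[0,0,0,0,0]]
  squeeze: 20

```text
time: 1.2
position: [0.2318, 0.6073, 0.2675]
tcp_rot: [-90.0, -0.0, -15.1]
force: [-0.0, 0.2, -0.0]
finger_gap: 0.1
```

```bash
cat >> h.py <<'E'
from bench import get_obs
def to(target, p=None, rpy=None):
    o=get_obs(); R=Ro.from_euler('xyz',o['tcp_rot'] if rpy is None else rpy,degrees=True).as_matrix()
    return (R.T@(np.array(target)-(o['position'] if p is None else p))*1000).round(1)
PIN=np.array([.48818,-.30538,.075]); NY=-15.33
RN=Ro.from_euler('z',NY,degrees=True).as_matrix()
SPOT=np.array([.5276,-.159,.043])
def nest(x,y,z): 
    v=PIN+RN@np.array([x,y,0]); v[2]=z; return v
E
python3 - <<'E'
from h import *
o=get_obs();print(o['time'],o['position'],o['tcp_rot'],o['force'],o['finger_gap'],o['q'].round(1))
print(to([.54,.2,.27]))
b=nest(0,-.1,.27);print(b,to(b,np.array([.54,.2,.27])))
E
```

```text
1.2 [0.23178229 0.60732127 0.26745062] [-9.00045763e+01 -3.22291985e-02 -1.51424569e+01] [-0.02298924  0.18270066 -0.02119301] 0.0998667981318879 [-86.3  36.   25.8  84.5 -16.6  63.3 -72.4]
[ 403.9   -2.3 -312.7]
[ 0.46174219 -0.40182191  0.27      ] [ 8.170e+01  1.000e-01 -6.014e+02]
```

Emit:
arm_command:
  rows:
    - [[33.7,0,-26,0,0],[33.7,0,-26,0,0],[33.7,0,-26,0,0],[33.7,0,-26,0,0],[33.7,0,-26,0,0],[33.7,0,-26,0,0],[33.7,0,-26,0,0],[33.7,0,-26,0,0],[33.7,0,-26,0,0],[33.7,0,-26,0,0],[33.7,0,-26,0,0],[33.7,0,-26,0,0]]

```text
time: 2.4
position: [0.5414, 0.1991, 0.2671]
tcp_rot: [-90.0, 0.0, -14.9]
force: [0.8, 0.8, -0.0]
finger_gap: 0.006
```

Emit:
arm_command:
  rows:
    - [[7,0,-46,0,0],[7,0,-46,0,0],[7,0,-46,0,0],[7,0,-46,0,0],[7,0,-46,0,0],[7,0,-46,0,0],[7,0,-46,0,0],[7,0,-46,0,0],[7,0,-46,0,0],[7,0,-46,0,0],[7,0,-46,0,0],[7,0,-46,0,0]]

```text
time: 3.6
position: [0.4773, -0.3558, 0.2671]
tcp_rot: [-90.0, 0.0, -14.9]
force: [0.9, 0.2, -0.2]
finger_gap: 0.009
```

Run:
```python
from h import *
o=get_obs();print(o['time'],o['position'],o['tcp_rot'],o['force'],o['finger_gap'],o['q'].round(1))
print(RN.T@(o['position']-PIN))
print(to(nest(0,-.1,.27)))
```

```text
3.6 [ 0.47732214 -0.35578727  0.26706355] [-8.99656378e+01  2.86872188e-02 -1.48810657e+01] [ 0.93414203  0.16200316 -0.21295552] 0.008699798213839016 [ 16.2  31.5  28.6  93.7 -17.   59.2  35.2]
[ 0.00285505 -0.05148432  0.19206355]
[ -3.2  -3.  -48.5]
```

Emit:
arm_command:
  rows:
    - [[-3,0,-45,0,0],[0,15,-4,0,0],[0,30,0,0,0],[0,30,0,0,0],[0,20,0,0,0],[0,0,0,0,0]]

```text
time: 4.2
position: [0.4607, -0.3982, 0.169]
tcp_rot: [-89.8, 0.4, -14.9]
force: [-0.7, 0.5, 0.1]
finger_gap: 0.004
```

Run:
```python
from h import *
from bench import snapshot
o=get_obs();print(o['time'],o['position'],o['force'])
print((RN.T@(o['position']-PIN)).round(4))
s=snapshot("scene")[:,:,::-1];cv2.imwrite("pics/s1.png",cv2.resize(s[0:230,150:400],None,fx=2.4,fy=2.4))
```

```text
4.2 [ 0.46074728 -0.3982115   0.16903637] [-0.65807952  0.52052594  0.09185469]
[-0.0019 -0.0968  0.094 ]
```

View pics/s1.png

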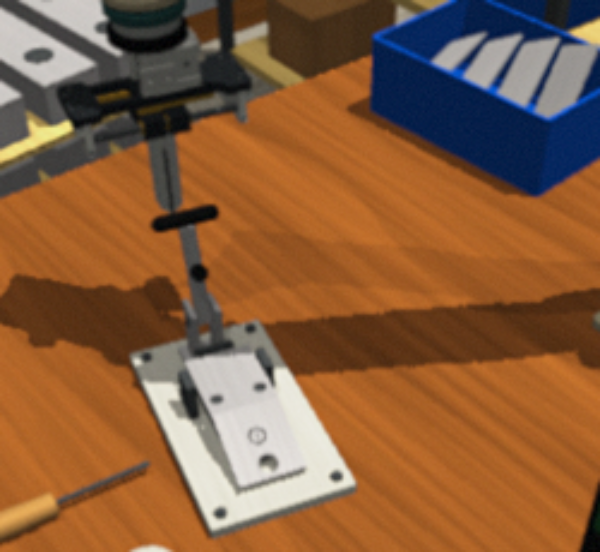

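The closed fingers stand right behind the T-handle, whose bar is at crop (185,217). Next is the push forward.

Emit:
arm_command:
  rows:
    - [[0,0,25,0,0],[0,0,15,0,0],[0,0,15,0,0],[0,0,15,0,0],[0,0,15,0,0],[0,0,15,0,0],[0,0,15,0,0],[0,0,15,0,0],[0,0,0,0,0]]

```text
time: 5.15
position: [0.497, -0.2712, 0.1719]
tcp_rot: [-89.8, 0.1, -14.9]
force: [0.0, 0.7, -0.1]
finger_gap: 0.005
```

Run:
```python
from h import *
from bench import snapshot
o=get_obs();print(o['time'],o['position'],o['force'])
print((RN.T@(o['position']-PIN)).round(4))
s=snapshot("scene")[:,:,::-1];cv2.imwrite("pics/s2.png",cv2.resize(s[0:230,150:400],None,fx=2.4,fy=2.4))
```

```text
5.15 [ 0.49702295 -0.27119577  0.17187967] [ 6.26751933e-04  6.60485561e-01 -1.04050957e-01]
[-0.0005  0.0353  0.0969]
```

View pics/s2.png

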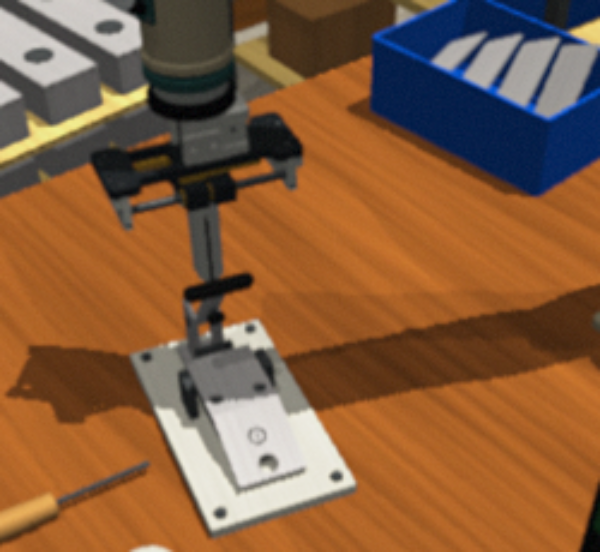

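Emit:
arm_command:
  rows:
    - [[0,0,10,0,0],[0,0,0,0,0],[0,0,0,0,0]]

```text
time: 5.5
position: [0.4987, -0.2656, 0.1724]
tcp_rot: [-90.0, 0.0, -15.1]
force: [0.2, -0.7, 0.4]
finger_gap: 0.007
```

Run:
```python
from h import *
from bench import snapshot
o=get_obs();print(o['time'],o['position'],o['force'])
print((RN.T@(o['position']-PIN)).round(4))
s=snapshot("scene")[:,:,::-1];cv2.imwrite("pics/s3.png",cv2.resize(s[0:230,150:400],None,fx=2.4,fy=2.4))
```

```text
5.5 [ 0.49868054 -0.26557228  0.17239476] [ 0.20184691 -0.65820645  0.4071223 ]
[-0.0004  0.0412  0.0974]
```

View pics/s3.png

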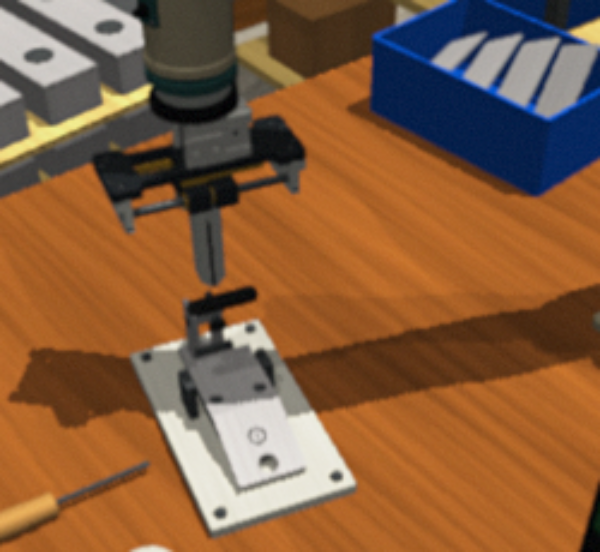

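Emit:
arm_command:
  rows:
    - [[0,0,12,0,0],[0,5,12,0,0],[0,5,10,0,0],[0,0,0,0,0],[0,0,0,0,0],[0,0,0,0,0]]

```text
time: 6.15
position: [0.5075, -0.2333, 0.1625]
tcp_rot: [-90.0, -0.0, -15.2]
force: [-0.2, 0.1, 0.9]
finger_gap: 0.001
```

Run:
```python
from h import *
from bench import snapshot
o=get_obs();print(o['time'],o['position'],o['force'])
print((RN.T@(o['position']-PIN)).round(4))
s=snapshot("scene")[:,:,::-1];cv2.imwrite("pics/s4.png",cv2.resize(s[0:230,150:400],None,fx=2.4,fy=2.4))
```

```text
6.15 [ 0.50753486 -0.23331362  0.1625421 ] [-0.18219375  0.09269858  0.90009118]
[-0.0004  0.0746  0.0875]
```

View pics/s4.png

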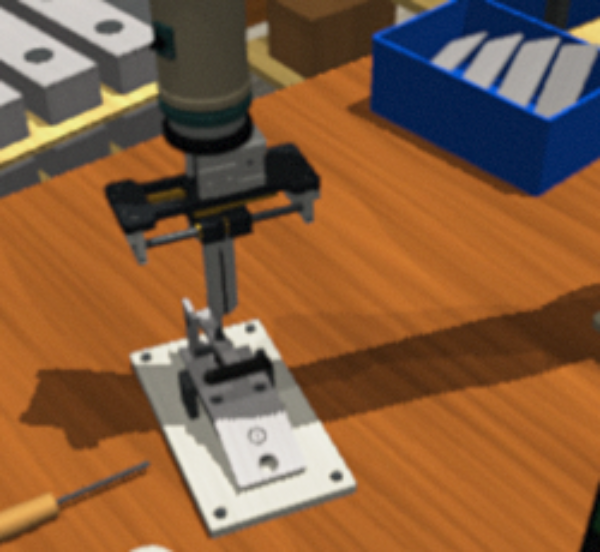

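The bar now lies low over the bracket at crop (238,370), so the clamp is closed. I'll retreat upward, check the clamp, and measure the decoys.

Emit:
arm_command:
  rows:
    - [[0,-30,0,0,0.6],[0,-40,0,0,0.6],[0,-30,10,0,0.6],[0,0,45,0,0.6],[0,0,45,0,0.6],[0,0,45,0,0.6],[0,0,45,0,0.6],[0,0,45,0,0.6],[0,0,45,0,0.6],[0,0,0,0.078,0.6],[0,0,0,0.078,0.6],[0,0,0,0.078,0.6]]

```text
time: 7.4
position: [0.5808, 0.0373, 0.2626]
tcp_rot: [-90.0, -0.0, -28.7]
force: [-0.6, -0.0, -0.7]
finger_gap: 0.597
```

Run:
```python
from h import *
from bench import snapshot
o=get_obs();print(o['time'],o['position'],o['tcp_rot'],o['force'])
s=snapshot("scene")[:,:,::-1];t=snapshot("top")[:,:,::-1]
cv2.imwrite("pics/s5full.png",s);cv2.imwrite("pics/t5full.png",t)
A=cv2.resize(s[60:240,180:320],None,fx=2.7,fy=2.7);B=cv2.resize(t[170:300,310:500],None,fx=2.1,fy=2.1)
h=np.zeros((490,800,3),np.uint8);h[:486,:378]=A;h[:273,380:779]=B;cv2.imwrite("pics/s5.png",h)
R=Ro.from_euler('z',-28.5,degrees=True).as_matrix();c=np.array([.529,.183])
for n,uvs in(("top",[(198,149),(184,293)]),("scene",[(301,265),(417,201)])):
  for uv in uvs:
    for z in(.12,.15,.18): P=onz(n,uv,z);print(n,uv,P.round(3),(R[:2,:2].T@(P[:2]-c)).round(3))
print(to([.529,.183,.262]))
```

```text
7.4 [0.58078527 0.03729397 0.26255805] [-9.00136207e+01 -2.24695192e-02 -2.87179504e+01] [-0.64237577 -0.0099085  -0.72653535]
top (198, 149) [0.681 0.17  0.12 ] [0.14  0.062]
top (198, 149) [0.672 0.164 0.15 ] [0.134 0.051]
top (198, 149) [0.662 0.158 0.18 ] [0.129 0.041]
top (184, 293) [0.403 0.196 0.12 ] [-0.117 -0.049]
top (184, 293) [0.402 0.189 0.15 ] [-0.114 -0.055]
top (184, 293) [0.402 0.182 0.18 ] [-0.111 -0.062]
scene (301, 265) [0.631 0.125 0.12 ] [ 0.118 -0.002]
scene (301, 265) [0.645 0.14  0.15 ] [0.122 0.017]
scene (301, 265) [0.658 0.155 0.18 ] [0.127 0.037]
scene (417, 201) [0.347 0.152 0.12 ] [-0.146 -0.114]
scene (417, 201) [0.373 0.166 0.15 ] [-0.129 -0.09 ]
scene (417, 201) [0.398 0.18  0.18 ] [-0.113 -0.065]
[-115.3    0.4  103.4]
```

View pics/s5.png

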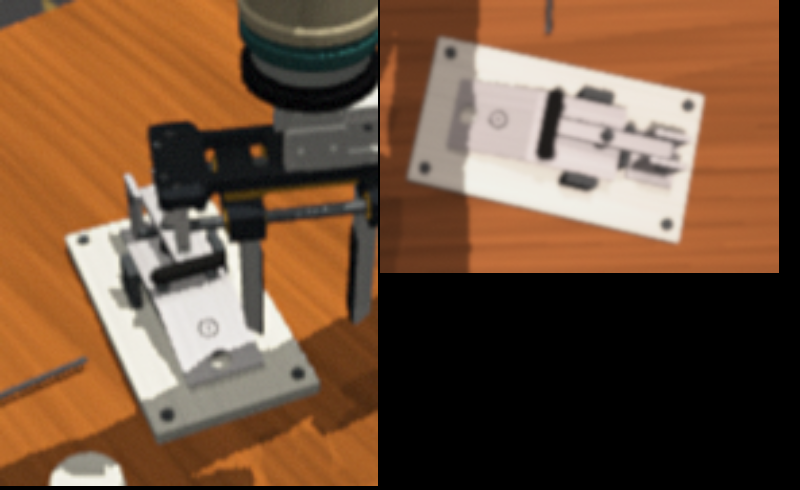

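The clamp arm lies level on the bracket (bar at crop (190,270)). Next I go above the probe.

Emit:
arm_command:
  rows:
    - [[-29,0,26,0,0.6],[-29,0,26,0,0.6],[-29,0,26,0,0.6],[-28,0,25,0,0.6],[0,20,0,0,0.6],[0,20,0,0,0.6],[0,0,0,0,0.6],[0,0,0,0,0.6]]

```text
time: 8.3
position: [0.5291, 0.1823, 0.2228]
tcp_rot: [-90.0, -0.0, -28.5]
force: [0.6, -0.2, -0.3]
finger_gap: 0.599
```

Run:
```python
from h import *
from bench import snapshot
o=get_obs();print(o['time'],o['position'],o['tcp_rot'],o['force'])
s=snapshot("scene")[:,:,::-1]
cv2.imwrite("pics/s6.png",cv2.resize(s[130:330,250:450],None,fx=3,fy=3))
print(to([.529,.183,.123]))
```

```text
8.3 [0.52912788 0.18227586 0.2227972 ] [-9.00155692e+01 -7.88314129e-03 -2.85391314e+01] [ 0.59132908 -0.19551798 -0.26200557]
[ -0.9 100.3   0.2]
```

View pics/s6.png

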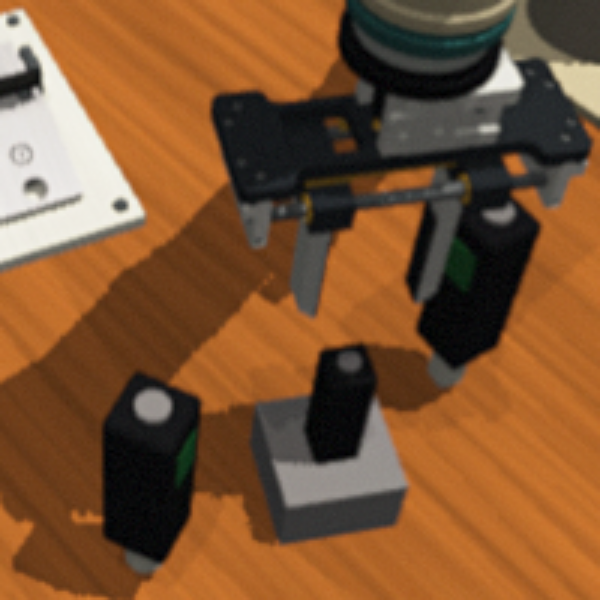

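Run:
```python
from h import *
o=get_obs();R=Ro.from_euler('xyz',o['tcp_rot'],degrees=True).as_matrix()
for p in[(258,243),(555,205),(310,312),(425,300)]:
  uv=np.array(p)/3+[250,130]
  for tz in (-.02,0,.02):
    q,d=ray("scene",uv); ql=R.T@(q-o['position']);dl=R.T@d; t=(tz-ql[2])/dl[2];print(p,tz,(ql+t*dl).round(3))
```

```text
(258, 243) -0.02 [ 0.058 -0.014 -0.02 ]
(258, 243) 0 [ 0.065 -0.038  0.   ]
(258, 243) 0.02 [ 0.072 -0.063  0.02 ]
(555, 205) -0.02 [-0.117 -0.013 -0.02 ]
(555, 205) 0 [-0.102 -0.037  0.   ]
(555, 205) 0.02 [-0.087 -0.062  0.02 ]
(310, 312) -0.02 [ 0.02   0.056 -0.02 ]
(310, 312) 0 [0.029 0.029 0.   ]
(310, 312) 0.02 [0.037 0.001 0.02 ]
(425, 300) -0.02 [-0.053  0.061 -0.02 ]
(425, 300) 0 [-0.041  0.033  0.   ]
(425, 300) 0.02 [-0.029  0.005  0.02 ]
```

The decoys clear the gripper, and its brackets sit at the depth the description gives. I descend and grip.

Emit:
arm_command:
  rows:
    - [[-1,30,0,0,0.6],[0,30,0,0,0.6],[0,25,0,0,0.6],[0,15,0,0,0.6],[0,0,0,0,0.6],[0,0,0,0,0.2],[0,0,0,0,0.2],[0,0,0,0,0.2],[0,0,0,0,0.2],[0,0,0,0,0.2]]
  squeeze: 15

```text
time: 9.35
position: [0.5286, 0.1836, 0.1234]
tcp_rot: [-89.9, -0.1, -28.5]
force: [-0.1, -0.4, 5.0]
finger_gap: 0.318
```

Run:
```python
from h import *
from bench import snapshot
o=get_obs();print(o['time'],o['position'],o['tcp_rot'],o['force'],o['wrist_torque'],o['finger_gap'])
s=snapshot("scene")[:,:,::-1]
cv2.imwrite("pics/s7.png",cv2.resize(s[130:330,250:450],None,fx=3,fy=3))
```

```text
9.35 [0.52858854 0.18358759 0.12339935] [-8.99201116e+01 -5.34354080e-02 -2.85342224e+01] [-0.06382338 -0.37194462  4.99692597] [-0.04149493  0.28353655  0.0007915 ] 0.3183956266612994
```

View pics/s7.png

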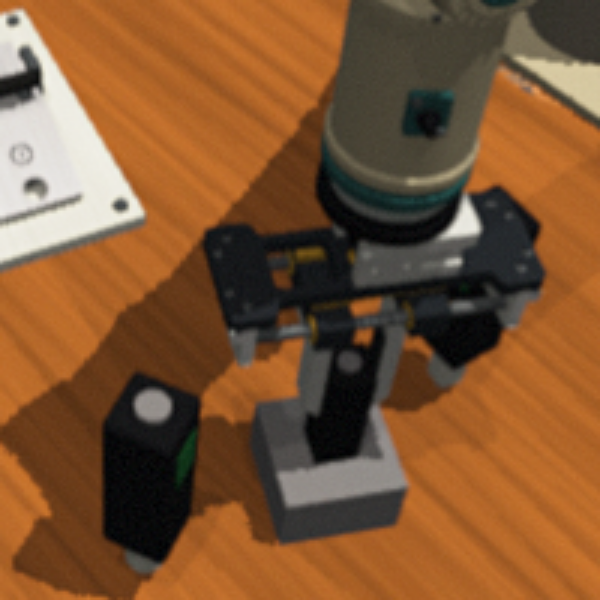

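Emit:
arm_command:
  rows:
    - [[0,-3,0,0,0.2],[0,-5,0,0,0.2],[0,0,0,0,0.2]]

```text
time: 9.7
position: [0.5281, 0.1834, 0.1309]
tcp_rot: [-90.0, -0.0, -28.5]
force: [-0.0, -0.1, -2.6]
finger_gap: 0.317
```

Run:
```python
from h import *
from bench import snapshot
o=get_obs();print(o['time'],o['position'],o['tcp_rot'],o['force'],o['wrist_torque'],o['finger_gap'])
t=snapshot("top")[:,:,::-1]
cv2.imwrite("pics/t8.png",cv2.resize(t[120:320,100:300],None,fx=3,fy=3))
```

```text
9.7 [0.52810209 0.18340506 0.13086093] [-8.99823935e+01 -1.91995024e-02 -2.85348243e+01] [-0.02763381 -0.12124342 -2.61151305] [-0.0479682   0.02834007  0.01210355] 0.3170560039673808
```

View pics/t8.png

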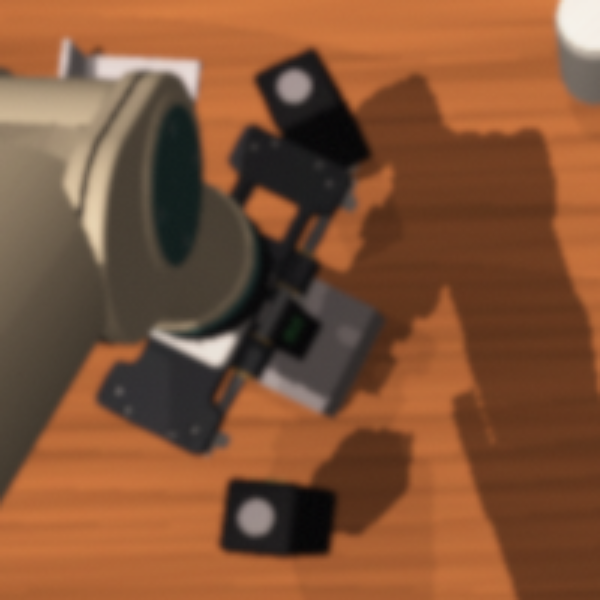

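Lifting put the weight on the tool (-2.6 N), and both decoys still stand where they were. Now I raise the probe until only the nose end is in the hole, then pivot it in the grip against the hole wall.

Emit:
arm_command:
  rows:
    - [[0,-5,0,0,0.2],[0,-5,0,0,0.2],[0,0,4,0,0.2],[0,0,4,0,0.2],[0,0,4,0,0.2],[0,0,0,0,0.2]]
  squeeze: 9

```text
time: 10.35
position: [0.534, 0.1945, 0.1403]
tcp_rot: [-90.0, -0.0, -28.5]
force: [0.4, -1.0, -1.8]
finger_gap: 0.319
```

Run:
```python
from h import *
from bench import snapshot
o=get_obs();print(o['time'],o['position'],o['tcp_rot'],o['force'],o['wrist_torque'],o['finger_gap'])
s=snapshot("scene")[:,:,::-1]
cv2.imwrite("pics/s9.png",cv2.resize(s[200:320,310:410],None,fx=5,fy=5))
```

```text
10.35 [0.53400453 0.19448804 0.14030158] [-8.99923216e+01 -1.11243374e-02 -2.84953452e+01] [ 0.36804471 -1.01853323 -1.76523358] [-0.18490503  0.07174865 -0.01443982] 0.31943614490081657
```

View pics/s9.png

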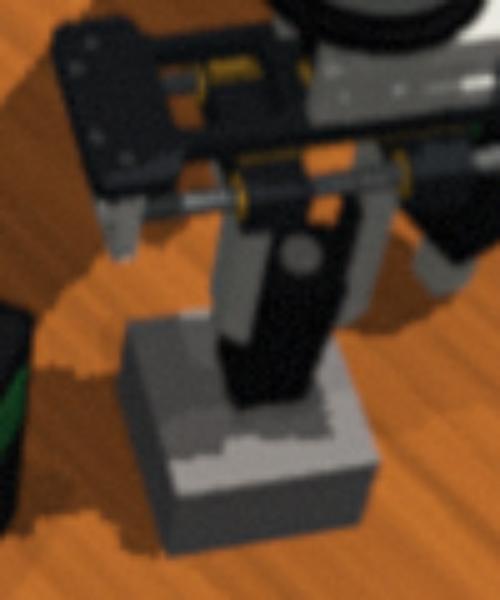

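The body leans in the fingers with only about 1 N of side force, so the pivot works. I continue.

Emit:
arm_command:
  rows:
    - [[0,0,4,0,0.2],[0,0.7,4,0,0.2],[0,0.7,4,0,0.2],[0,0.6,4,0,0.2],[0,0.5,4,0,0.2],[0,0,0,0,0.2],[0,0,0,0,0.2]]

```text
time: 11.1
position: [0.5435, 0.2121, 0.1379]
tcp_rot: [-90.0, -0.0, -28.5]
force: [-0.1, 0.3, -2.7]
finger_gap: 0.322
```

Run:
```python
from h import *
from bench import snapshot
o=get_obs();print(o['time'],o['position'],o['tcp_rot'],o['force'],o['wrist_torque'],o['finger_gap'])
s=snapshot("scene")[:,:,::-1];t=snapshot("top")[:,:,::-1]
A=cv2.resize(s[200:320,310:410],None,fx=4,fy=4);B=cv2.resize(t[190:290,160:260],None,fx=4,fy=4)
h=np.zeros((480,800,3),np.uint8);h[:,:400]=A;h[:400,400:]=B;cv2.imwrite("pics/s10.png",h)
```

```text
11.1 [0.54346411 0.21214075 0.13788436] [-8.99524634e+01 -2.68313767e-03 -2.85185466e+01] [-0.05402463  0.32236578 -2.74512312] [-0.04142908  0.12100824  0.08338253] 0.32181526615096706
```

View pics/s10.png

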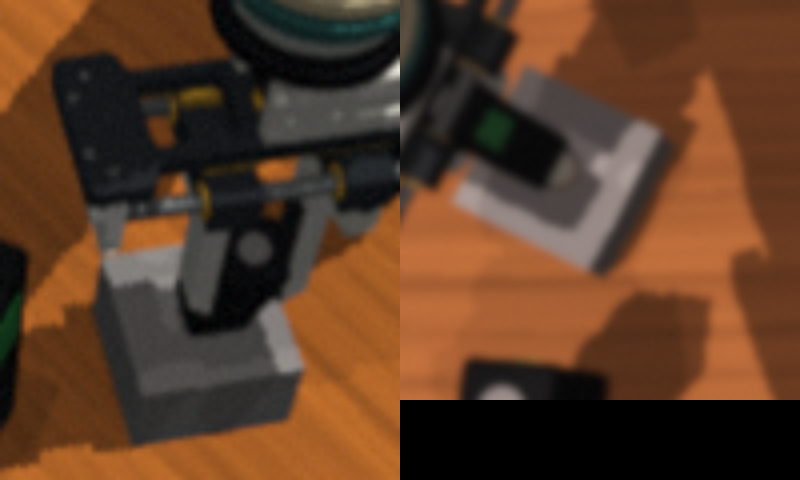

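```bash
cat >> h.py <<'E'
def probe_pts(th,sl=0.0254,o=None,ph=0.):
    """th tilt deg toward tool z; sl = grasp distance above mid"""
    o=o or get_obs();R=Ro.from_euler('xyz',o['tcp_rot'],degrees=True).as_matrix()
    # probe axes in tool frame: z_p = sin th * z_t - cos th * y_t ; x_p = x_t
    t=np.radians(th);zp=np.array([0,-np.cos(t),np.sin(t)]);xp=np.array([1,0,0.]);yp=np.cross(zp,xp)
    Rp=R@np.c_[xp,yp,zp]; G=o['position']+R@np.array([0,.003,0]); mid=G-Rp[:,2]*sl
    return Rp,mid
def wire(img,n,Rp,mid,x0,y0,k):
    b=.015;h=.045
    V=np.array([[sx*b,sy*b,sz*h] for sz in(-1,1) for sx,sy in((-1,-1),(1,-1),(1,1),(-1,1))])
    a=np.linspace(0,2*np.pi,24,endpoint=False)
    N=np.c_[.009*np.cos(a),.009*np.sin(a),0*a]
    f=lambda L:((proj(n,mid+L@Rp.T)-[x0,y0]+.5)*k-.5).round().astype(int)
    v=f(V)
    for i in range(4):
        for p,q in((i,(i+1)%4),(i+4,(i+1)%4+4),(i,i+4)): cv2.line(img,tuple(v[p].tolist()),tuple(v[q].tolist()),(0,255,255),1)
    for z in(-.045,-.070): cv2.polylines(img,[f(N+[0,0,z])],True,(255,255,0),1)
    cv2.polylines(img,[f(N*4/9+[0,0,-.082])],True,(0,0,255),1)
    cv2.polylines(img,[f(N*.6+[0,0,.048])],True,(255,0,255),1)
E
cat > meas.py <<'E'
import sys
from h import *
from bench import snapshot
# args: name th half
name=sys.argv[1];ths=[float(a) for a in sys.argv[2:]]
o=get_obs();print(o['time'],o['position'].round(4),o['tcp_rot'].round(2),o['force'].round(2),o['wrist_torque'].round(2))
Rp,mid=probe_pts(ths[0],o=o)
pics=[]
ims={n:snapshot(n)[:,:,::-1].copy() for n in("scene","top")}
for n in ims: cv2.imwrite(f"pics/{name}_{n}_raw.png",ims[n])
row=[]
for n in("scene","top"):
    c=proj(n,mid-Rp[:,2]*.02)[0].astype(int);x0=max(0,c[0]-40);y0=max(0,c[1]-45)
    col=[]
    for th in [None]+ths:
        im=cv2.resize(ims[n][y0:y0+90,x0:x0+80],None,fx=3.3,fy=3.3,interpolation=cv2.INTER_CUBIC)
        if th is not None:
            wire(im,n,*probe_pts(th,o=o),x0,y0,3.3)
        im2=np.zeros((298,265,3),np.uint8);im2[:min(298,im.shape[0]),:min(265,im.shape[1])]=im[:298,:265];col.append(im2)
    row.append(np.hstack(col))
cv2.imwrite(f"pics/{name}.png",np.vstack(row))
E
python3 meas.py m1 15 20
```

```text
11.2 [0.5434 0.212  0.138 ] [-89.96   0.   -28.53] [ 0.03 -0.72 -1.72] [-0.01  0.07  0.01]
```

View pics/m1.png

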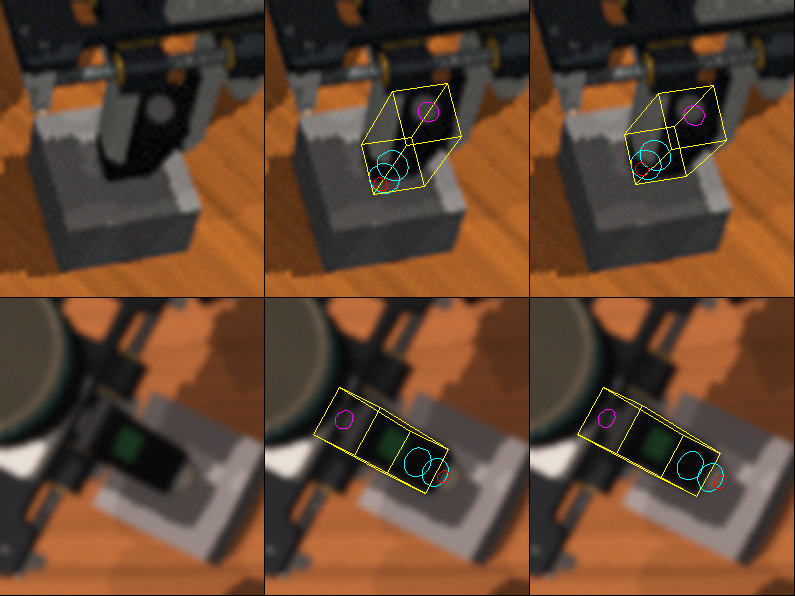

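Emit:
arm_command:
  rows:
    - [[0,-10,0,0,0.2],[0,-30,0,0,0.2],[0,-30,0,0,0.2],[0,0,0,0,0.2],[0,0,0,0,0.2]]
  squeeze: 20

```text
time: 11.8
position: [0.5434, 0.2118, 0.2087]
tcp_rot: [-89.9, -0.0, -28.5]
force: [-0.1, 0.4, -2.4]
finger_gap: 0.319
```

```bash
python3 meas.py m2 20 26
```

```text
11.8 [0.5434 0.2118 0.2087] [-8.991e+01 -3.000e-02 -2.853e+01] [-0.13  0.38 -2.38] [-0.    0.12  0.01]
```

View pics/m2.png

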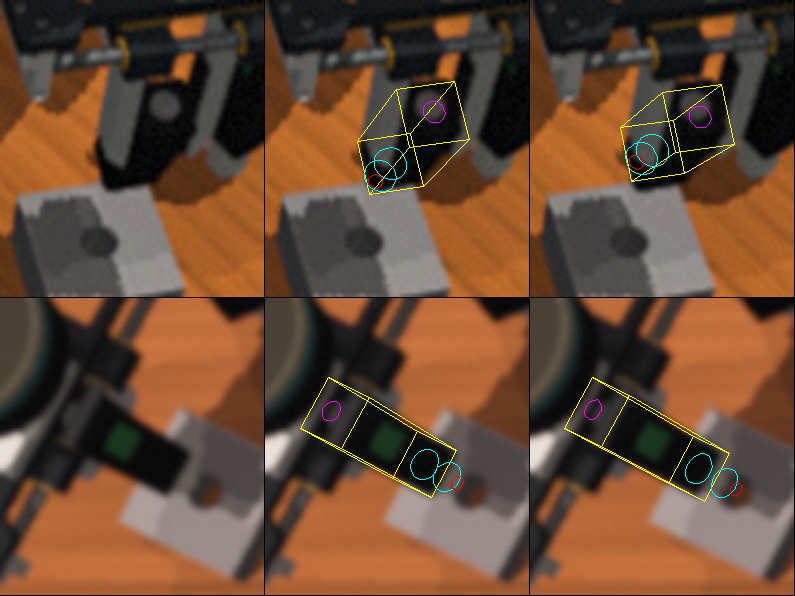

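Emit:
arm_command:
  rows:
    - [[0,-40,0,0,0.2],[0,-40,0,0,0.2],[22,0,-42,0,0.2],[22,0,-42,0,0.2],[22,0,-42,0,0.2],[22,0,-42,0,0.2],[0,0,0,-0.14,0.2],[0,0,0,-0.14,0.2],[0,0,0,-0.14,0.2],[0,0,0,-0.14,0.2],[0,0,0,-0.14,0.2],[0,0,0,-0.14,0.2]]

```text
time: 13.1
position: [0.5394, 0.0219, 0.2866]
tcp_rot: [-90.0, 0.2, 19.9]
force: [-0.0, -0.3, -1.9]
finger_gap: 0.318
```

Emit:
arm_command:
  rows:
    - [[0,0,0,-0.14,0.2],[0,0,0,-0.14,0.2],[0,0,0,-0.14,0.2],[0,0,0,0,0.2]]

```text
time: 13.5
position: [0.5395, 0.0218, 0.2868]
tcp_rot: [-89.9, 0.1, 43.7]
force: [-0.2, 0.1, -2.5]
finger_gap: 0.321
```

```bash
python3 meas.py m3 20 26
```

```text
13.5 [0.5395 0.0218 0.2868] [-89.89   0.1   43.67] [-0.24  0.05 -2.46] [0.01 0.04 0.04]
```

View pics/m3.png

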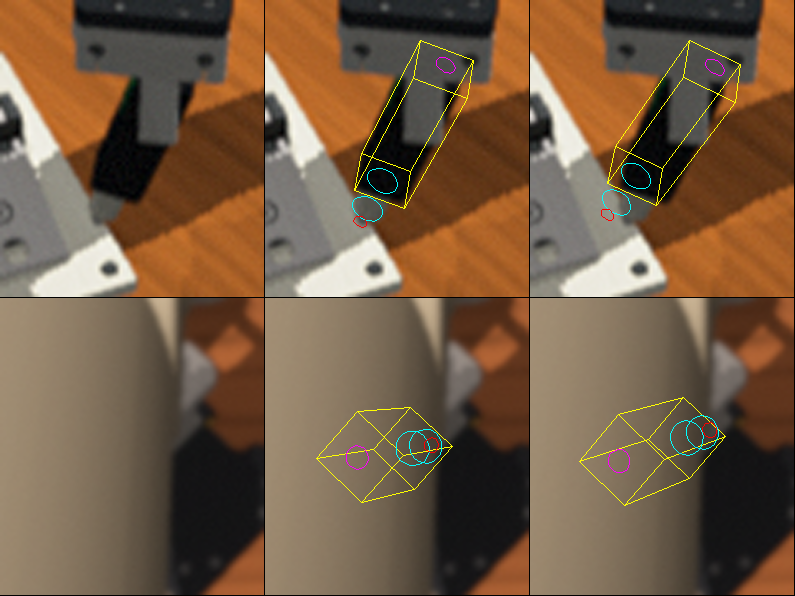

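Run:
```python
from h import *
im=cv2.imread("pics/m3_scene_raw.png");o=get_obs()
Rp,mid=probe_pts(18,o=o);c=proj("scene",mid)[0].astype(int);print(c)
x0,y0=c[0]-30,c[1]-40
cr_=cv2.resize(im[y0:y0+80,x0:x0+56],None,fx=7,fy=7,interpolation=cv2.INTER_CUBIC)
cr_=cv2.convertScaleAbs(cr_,alpha=1.5,beta=20)
b=cr_.copy();wire(b,"scene",Rp,mid,x0,y0,7)
cv2.imwrite("pics/m3z.png",np.hstack([cr_,b]));print(x0,y0)
```

```text
[301 155]
271 115
```

View pics/m3z.png

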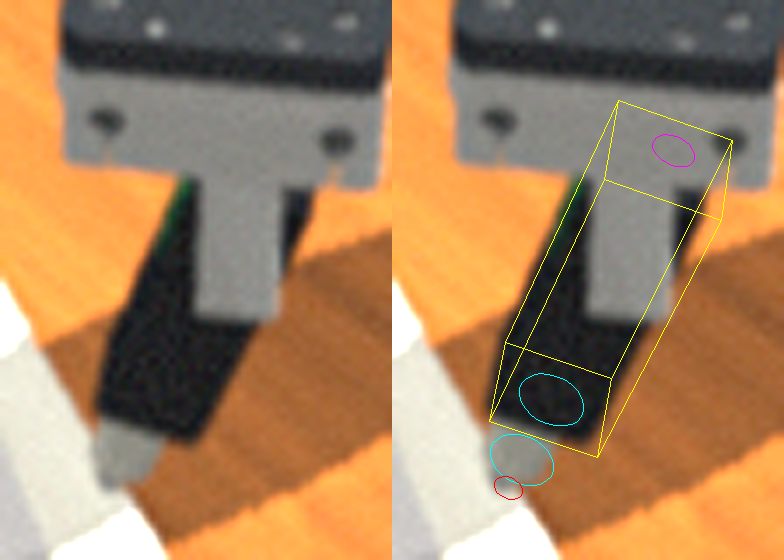

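```bash
cat > edge.py <<'E'
import sys
from h import *
def run(png,rows_l,rows_r,x0,x1,o=None,n="scene",th=55):
    im=cv2.imread(png);g=cv2.GaussianBlur(im,(0,0),.6).max(2).astype(float)
    L=[];R=[]
    for y in range(*rows_l):
        for x in range(x0,x1):
            if g[y,x]<th: L.append((x-1+(g[y,x-1]-th)/(g[y,x-1]-g[y,x]),y));break
    for y in range(*rows_r):
        for x in range(x1,x0,-1):
            if g[y,x]<th: R.append((x+1-(g[y,x+1]-th)/(g[y,x+1]-g[y,x]),y));break
    return np.array(L),np.array(R)
if __name__=="__main__":
    L,R=run("pics/m3_scene_raw.png",(140,178),(142,178),278,318)
    print(L.round(1).tolist());print(R.round(1).tolist())
E
python3 edge.py
```

```text
[[297.9, 140.0], [296.7, 141.0], [296.0, 142.0], [295.6, 143.0], [295.0, 144.0], [294.7, 145.0], [294.4, 146.0], [293.9, 147.0], [293.5, 148.0], [292.9, 149.0], [292.5, 150.0], [291.9, 151.0], [291.5, 152.0], [290.9, 153.0], [290.6, 154.0], [290.2, 155.0], [289.8, 156.0], [289.5, 157.0], [289.0, 158.0], [288.3, 159.0], [287.4, 160.0], [286.8, 161.0], [286.2, 162.0], [285.9, 163.0], [285.7, 164.0], [285.5, 165.0], [285.3, 166.0], [284.9, 167.0], [284.8, 168.0], [284.6, 169.0], [284.4, 170.0], [284.2, 171.0], [284.1, 172.0], [284.2, 173.0], [285.0, 174.0], [286.9, 175.0], [289.5, 176.0], [292.4, 177.0]]
[[314.6, 142.0], [314.6, 143.0], [314.5, 144.0], [314.4, 145.0], [314.1, 146.0], [313.6, 147.0], [313.2, 148.0], [312.7, 149.0], [312.2, 150.0], [311.8, 151.0], [311.3, 152.0], [299.0, 153.0], [299.0, 154.0], [299.0, 155.0], [298.9, 156.0], [298.8, 157.0], [298.8, 158.0], [299.6, 159.0], [306.0, 160.0], [307.3, 161.0], [307.0, 162.0], [306.4, 163.0], [305.8, 164.0], [305.4, 165.0], [304.9, 166.0], [304.4, 167.0], [303.8, 168.0], [303.3, 169.0], [302.7, 170.0], [302.3, 171.0], [301.8, 172.0], [301.3, 173.0], [300.9, 174.0], [300.4, 175.0], [299.7, 176.0], [299.0, 177.0]]
```

```bash
cat > fit.py <<'E'
from edge import *
from scipy.optimize import least_squares
def conv(th,s,dx,dz,o,ps=0.,n="scene"):
    Rp,mid=probe_pts(th,s,o); R=Ro.from_euler('xyz',o['tcp_rot'],degrees=True).as_matrix()
    Rp=R@Ro.from_euler('y',ps,degrees=True).as_matrix()@R.T@Rp
    mid=mid+R@np.array([dx,0,dz])
    b=.015;h=.045
    V=np.array([[sx*b,sy*b,sz*h] for sz in(-1,1) for sx in(-1,1) for sy in(-1,1)])
    q=proj(n,mid+V@Rp.T).astype(np.float32)
    return q,cv2.convexHull(q)
def fit(P,o,free=("th","s","dz"),n="scene"):
    d=dict(th=18.,s=.0254,dx=0.,dz=0.,ps=0.);sc=dict(th=1,s=.001,dx=.001,dz=.001,ps=1)
    def f(x):
        e=d.copy()
        for k,v in zip(free,x): e[k]=d[k]+v*sc[k]
        H=conv(e["th"],e["s"],e["dx"],e["dz"],o,e["ps"],n)[1]
        return [cv2.pointPolygonTest(H,(float(p[0]),float(p[1])),True) for p in P]
    r=least_squares(f,np.zeros(len(free)),diff_step=1e-3,x_scale=1,loss="soft_l1",f_scale=.3)
    best=None
    from scipy.optimize import minimize
    m=minimize(lambda x:np.sum(np.minimum(np.abs(f(x)),1.5)**2),r.x,method="Nelder-Mead",options=dict(xatol=.01,fatol=1e-4,maxiter=2000))
    return {k:d[k]+v*sc[k] for k,v in zip(free,m.x)},np.abs(f(m.x)).mean()
if __name__=="__main__":
    o=get_obs()
    L,R=run("pics/m3_scene_raw.png",(140,178),(142,178),278,318)
    P=np.array([p for p in L if 144<=p[1]<=158 or 164<=p[1]<=172]+[p for p in R if 147<=p[1]<=152 or 162<=p[1]<=176]+[(289.5,176),(292.4,177)])
    print(fit(P,o)); print(fit(P,o,("th","s","dz","ps")));print(fit(P,o,("th","s","dz","dx")))
E
python3 fit.py
```

```text
({'th': np.float64(18.83200548072477), 's': np.float64(0.025612957482765538), 'dz': np.float64(-0.0015056579026447934)}, np.float64(0.8216649383349748))
({'th': np.float64(18.666649818247645), 's': np.float64(0.022213524293750054), 'dz': np.float64(-0.0018554332252637346), 'ps': np.float64(1.009306151116351)}, np.float64(0.6717039731178549))
({'th': np.float64(18.95445552967241), 's': np.float64(0.025684792834230995), 'dz': np.float64(-0.0014169333294549), 'dx': np.float64(0.00028245664840138965)}, np.float64(0.8476332172032268))
```

Run:
```python
from fit import *
o=get_obs()
L,R=run("pics/m3_scene_raw.png",(140,178),(142,178),278,318)
l=np.array([p for p in L if 144<=p[1]<=158]);r=np.array([p for p in R if 147<=p[1]<=152 or 163<=p[1]<=176]);q=np.array([p for p in L if 163<=p[1]<=171])
for a in(l,r,q): print(np.polyfit(a[:,1],a[:,0],1))
for th in(14,16,18,20,22):
    v,_=conv(th,.0254,0,0,o); print(th,v.round(1).tolist(),[((v[i+4]-v[i])[0]/(v[i+4]-v[i])[1]).round(3) for i in range(4)],"bottom side",[((v[i]-v[j])[0]/(v[i]-v[j])[1]).round(3) for i,j in((0,2),(1,3))])
# probe z axis slope through the wood grain only
```

```text
[ -0.44570556 359.31062308]
[ -0.47416309 383.4266706 ]
[-2.14112860e-01  3.20798891e+02]
14 [[289.1000061035156, 164.60000610351562], [304.5, 169.0], [286.8999938964844, 175.89999389648438], [302.6000061035156, 180.3000030517578], [302.0, 129.0], [318.6000061035156, 133.89999389648438], [299.8999938964844, 140.3000030517578], [316.8999938964844, 145.3000030517578]] [np.float32(-0.361), np.float32(-0.402), np.float32(-0.365), np.float32(-0.409)] bottom side [np.float32(-0.199), np.float32(-0.165)]
16 [[287.8999938964844, 164.0], [303.20001220703125, 168.8000030517578], [285.70001220703125, 175.3000030517578], [301.29998779296875, 180.10000610351562], [302.3999938964844, 128.89999389648438], [318.8999938964844, 134.1999969482422], [300.29998779296875, 140.1999969482422], [317.20001220703125, 145.60000610351562]] [np.float32(-0.412), np.float32(-0.454), np.float32(-0.418), np.float32(-0.463)] bottom side [np.float32(-0.202), np.float32(-0.168)]
18 [[286.79998779296875, 163.5], [301.8999938964844, 168.60000610351562], [284.5, 174.6999969482422], [299.8999938964844, 179.89999389648438], 
[... 414 characters left out ...]
 [303.3999938964844, 128.6999969482422], [319.3999938964844, 134.89999389648438], [301.29998779296875, 140.10000610351562], [317.79998779296875, 146.3000030517578]] [np.float32(-0.52), np.float32(-0.565), np.float32(-0.529), np.float32(-0.576)] bottom side [np.float32(-0.208), np.float32(-0.174)]
22 [[284.5, 162.1999969482422], [299.20001220703125, 168.0], [282.1000061035156, 173.5], [297.20001220703125, 179.39999389648438], [303.8999938964844, 128.60000610351562], [319.70001220703125, 135.1999969482422], [301.79998779296875, 140.0], [318.0, 146.6999969482422]] [np.float32(-0.577), np.float32(-0.623), np.float32(-0.588), np.float32(-0.636)] bottom side [np.float32(-0.21), np.float32(-0.177)]
```

The broadside view (body edges from about (298,140) to (285,172) and (314,147) to (300,176)) gives a tilt of about 17°, from edge slopes. I add about 3° by levering the nose on the stand's side edge.

Emit:
arm_command:
  rows:
    - [[0,0,0,0.14,0.2],[0,0,0,0.14,0.2],[0,0,0,0.14,0.2],[0,0,0,0.14,0.2],[0,0,0,0.14,0.2],[0,0,0,0.14,0.2],[0,0,0,0.14,0.2],[0,0,0,0.14,0.2],[0,0,0,0.14,0.2],[-29,0,32,0,0.2],[-29,0,32,0,0.2],[-28,0,32,0,0.2]]

```text
time: 14.8
position: [0.5099, 0.1487, 0.2876]
tcp_rot: [-90.0, 0.0, -28.7]
force: [1.1, 1.0, -1.7]
finger_gap: 0.318
```

Emit:
arm_command:
  rows:
    - [[0,40,0,0,0.2],[0,40,0,0,0.2],[0,0,0,0,0.2]]

```text
time: 15.1
position: [0.5065, 0.1474, 0.2037]
tcp_rot: [-90.4, 0.4, -28.6]
force: [-1.5, -0.7, -2.0]
finger_gap: 0.319
```

```bash
python3 meas.py m4 17; python3 -c "
from h import *
print(to([.5099,.1478,.133]))"
```

```text
15.1 [0.5065 0.1474 0.2037] [-90.44   0.4  -28.6 ] [-1.55 -0.7  -2.05] [-0.02  0.2  -0.04]
[-1.1 75.1  0.5]
```

View pics/m4.png

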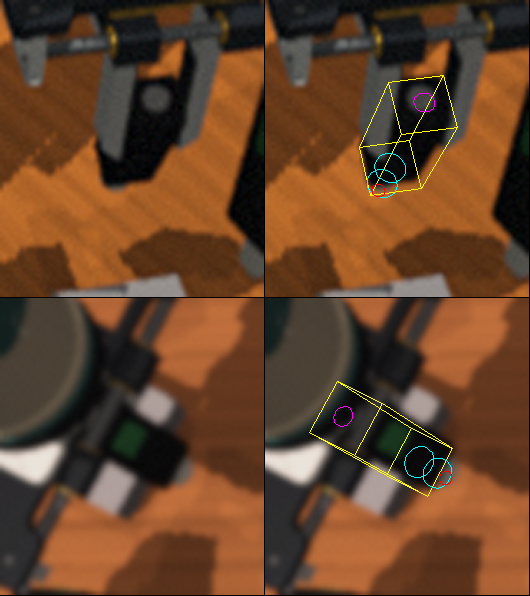

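Emit:
arm_command:
  rows:
    - [[0,25,0,0,0.2],[0,25,0,0,0.2],[0,20,0,0,0.2],[0,0,0,0,0.2],[0,0,0,0,0.2]]
  squeeze: 10

```text
time: 15.7
position: [0.5122, 0.1471, 0.1398]
tcp_rot: [-89.9, -0.1, -28.6]
force: [0.6, -0.3, -1.8]
finger_gap: 0.321
```

```bash
python3 meas.py m5 17; python3 -c "
from h import *
print(to([.5099,.1478,.133]))"
```

```text
15.7 [0.5122 0.1471 0.1398] [-89.89  -0.12 -28.61] [ 0.59 -0.26 -1.78] [-0.07  0.09  0.05]
[-2.3  6.9 -0.8]
```

View pics/m5.png

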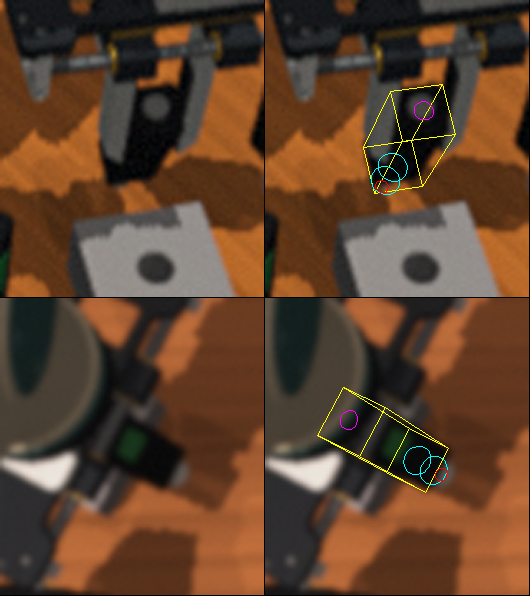

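Emit:
arm_command:
  rows:
    - [[0,6,0,0,0.2],[0,0,7,0,0.2],[0,0,5,0,0.2],[0,0,2,0,0.2],[0,0,2,0,0.2],[0,0,2,0,0.2],[0,0,2,0,0.2],[0,0,0,0,0.2]]

```text
time: 16.6
position: [0.5201, 0.1648, 0.1319]
tcp_rot: [-90.0, 0.0, -28.5]
force: [0.0, -0.9, -2.9]
finger_gap: 0.322
```

```bash
python3 meas.py m6 17 20; python3 -c "
from h import *
o=get_obs();R=Ro.from_euler('z',-28.5,degrees=True).as_matrix();print(R.T@(o['position']-[.529,.183,0]),R.T@o['force'])"
```

```text
16.6 [0.5201 0.1648 0.1319] [-90.02   0.   -28.53] [ 0.01 -0.95 -2.87] [-0.1   0.16 -0.03]
[ 0.00087638 -0.02030194  0.13192017] [ 0.08092657 -0.29476085 -2.01896855]
```

View pics/m6.png

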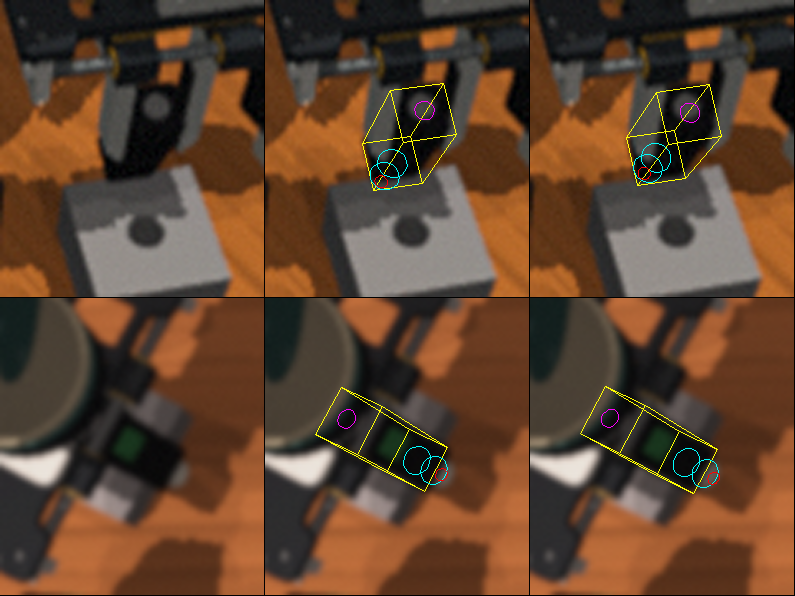

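Emit:
arm_command:
  rows:
    - [[0,0,-10,0,0.2],[0,-30,0,0,0.2],[0,-40,0,0,0.2],[0,-40,0,0,0.2],[0,-40,0,0,0.2],[29,0,-38,0,0.2],[29,0,-38,0,0.2],[29,0,-38,0,0.2],[0,0,0,-0.14,0.2],[0,0,0,-0.14,0.2],[0,0,0,-0.14,0.2],[0,0,0,-0.14,0.2]]
  squeeze: 30

```text
time: 17.9
position: [0.5365, 0.0134, 0.2818]
tcp_rot: [-90.0, 0.0, 3.8]
force: [-0.2, 0.5, -2.8]
finger_gap: 0.318
```

Emit:
arm_command:
  rows:
    - [[0,0,0,-0.14,0.2],[0,0,0,-0.14,0.2],[0,0,0,-0.14,0.2],[0,0,0,-0.14,0.2],[0,0,0,-0.14,0.2],[0,0,0,0,0.2],[0,0,0,0,0.2]]

```text
time: 18.6
position: [0.5369, 0.0137, 0.2819]
tcp_rot: [-90.0, 0.0, 43.4]
force: [-0.2, 0.5, -0.8]
finger_gap: 0.321
```

```bash
python3 meas.py m7 17 20
python3 - <<'E'
from h import *
im=cv2.imread("pics/m7_scene_raw.png");o=get_obs()
Rp,mid=probe_pts(20,o=o);c=proj("scene",mid)[0].astype(int)
x0,y0=c[0]-30,c[1]-40;print(x0,y0)
cr_=cv2.resize(im[y0:y0+80,x0:x0+56],None,fx=7,fy=7,interpolation=cv2.INTER_CUBIC)
cr_=cv2.convertScaleAbs(cr_,alpha=1.5,beta=20)
b=cr_.copy();wire(b,"scene",Rp,mid,x0,y0,7)
cv2.imwrite("pics/m7z.png",np.hstack([cr_,b]))
E
```

```text
18.6 [0.5369 0.0137 0.2819] [-8.998e+01  1.000e-02  4.341e+01] [-0.2   0.49 -0.84] [0.03 0.05 0.03]
269 114
```

View pics/m7z.png

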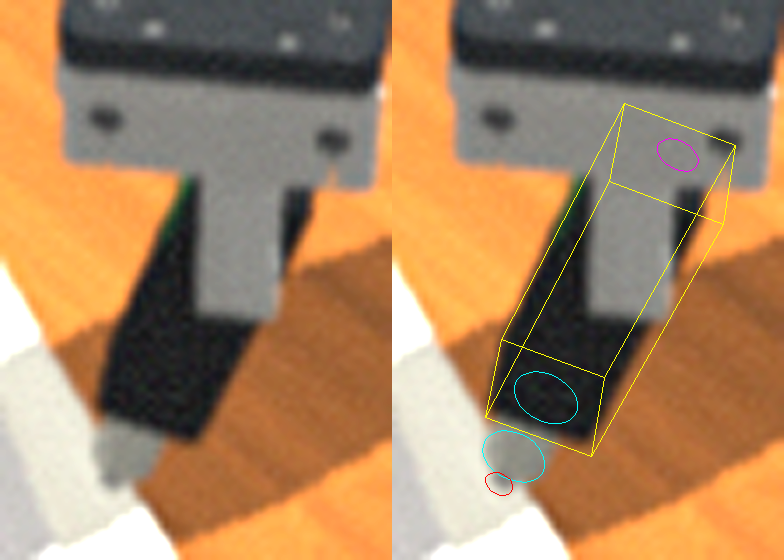

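```bash
cat > slope.py <<'E'
import sys
from fit import *
o=get_obs();png=sys.argv[1]
Rp,mid=probe_pts(18,o=o);c=proj("scene",mid)[0].astype(int);cx,cy=c;dy=cy-155
L,R=run(png,(140+dy,178+dy),(142+dy,178+dy),cx-23,cx+17)
l=np.array([p for p in L if 144<=p[1]-dy<=158]);r=np.array([p for p in R if 146<=p[1]-dy<=151 or 163<=p[1]-dy<=175])
pl=[]
for a in(l,r):
    p=np.polyfit(a[:,1],a[:,0],1);res=a[:,0]-np.polyval(p,a[:,1]);a=a[abs(res)<.6];p=np.polyfit(a[:,1],a[:,0],1);pl.append(p);print(p.round(4),len(a))
T=np.arange(8,28,.5)
sl=[];
for th in T:
    v,_=conv(th,.0254,0,0,o); s=[(v[i+4]-v[i])[0]/(v[i+4]-v[i])[1] for i in range(4)];sl.append((s[0],s[3]))
sl=np.array(sl);print("L",np.interp(-pl[0][0],-sl[:,0],T),"R",np.interp(-pl[1][0],-sl[:,1],T))
E
python3 slope.py pics/m7_scene_raw.png
```

```text
[ -0.4473 357.4088] 15
[ -0.4715 380.5042] 19
L 17.431080346297186 R 16.460540663366935
```

The slopes still say about 17°, so the nose had hardly touched the stand. I repeat it with more travel.

Emit:
arm_command:
  rows:
    - [[0,0,0,0.14,0.2],[0,0,0,0.14,0.2],[0,0,0,0.14,0.2],[0,0,0,0.14,0.2],[0,0,0,0.14,0.2],[0,0,0,0.14,0.2],[0,0,0,0.14,0.2],[0,0,0,0.14,0.2],[0,0,0,0.14,0.2],[-29,0,37,0,0.2],[-29,0,37,0,0.2],[-29,0,37,0,0.2]]

```text
time: 19.9
position: [0.5136, 0.1549, 0.282]
tcp_rot: [-90.0, -0.0, -28.7]
force: [1.0, 0.3, -2.8]
finger_gap: 0.32
```

Emit:
arm_command:
  rows:
    - [[0,40,0,0,0.2],[0,40,0,0,0.2],[0,40,0,0,0.2],[0,33,0,0,0.2],[0,0,0,0,0.2],[0,0,6,0,0.2],[0,0,0,0,0.2]]
  squeeze: 10

```text
time: 20.6
position: [0.5189, 0.16, 0.1308]
tcp_rot: [-89.8, -0.2, -28.5]
force: [-0.2, 0.8, -1.3]
finger_gap: 0.319
```

```bash
python3 -c "
from h import *
o=get_obs();R=Ro.from_euler('z',-28.5,degrees=True).as_matrix();print(R.T@(o['position']-[.529,.183,0]),R.T@o['force'],o['wrist_torque'],o['tcp_rot'])"
```

```text
[ 0.00212717 -0.02501359  0.1308066 ] [-0.53485424  0.66302888 -1.3282704 ] [0.01996745 0.07133992 0.03319517] [-89.81459816  -0.16280267 -28.50106134]
```

Emit:
arm_command:
  rows:
    - [[0,1,2,0,0.2],[0,0,2,0,0.2],[0,0,2,0,0.2],[0,0,0,0,0.2]]

```text
time: 21.0
position: [0.52, 0.1637, 0.1285]
tcp_rot: [-90.0, -0.0, -28.5]
force: [0.4, -1.5, 0.1]
finger_gap: 0.319
```

Emit:
arm_command:
  rows:
    - [[0,0,2,0,0.2],[0,0,0,0,0.2]]

```text
time: 21.2
position: [0.5207, 0.1654, 0.128]
tcp_rot: [-90.0, -0.0, -28.5]
force: [-0.3, -2.3, -0.5]
finger_gap: 0.322
```

Emit:
arm_command:
  rows:
    - [[0,0,2,0,0.2],[0,0,0,0,0.2]]

```text
time: 21.4
position: [0.5217, 0.1674, 0.1278]
tcp_rot: [-90.0, -0.0, -28.5]
force: [-0.4, -2.0, -2.1]
finger_gap: 0.319
```

```bash
python3 meas.py m8 17 20; python3 -c "
from h import *
o=get_obs();R=Ro.from_euler('z',-28.5,degrees=True).as_matrix();print(R.T@(o['position']-[.529,.183,0]),R.T@o['force'],R.T@o['wrist_torque'],o['tcp_rot'])"
```

```text
21.4 [0.5217 0.1674 0.1278] [-9.002e+01 -1.000e-02 -2.853e+01] [-0.44 -2.   -2.06] [-0.76  0.14  0.01]
[ 0.00097445 -0.01724195  0.12782736] [ 0.99061434 -2.05529681 -2.27231287] [-0.72053484 -0.33012423 -0.01943589] [-9.00134704e+01 -4.52600849e-03 -2.85362106e+01]
```

View pics/m8.png

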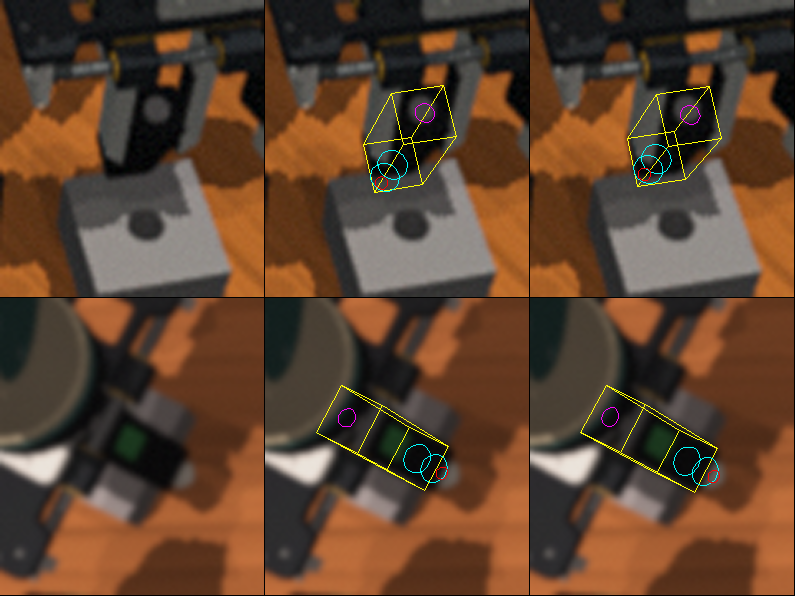

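There's firm contact now, with about 2 N of side force. A bit more travel, then I'll re-measure broadside.

Emit:
arm_command:
  rows:
    - [[0,0,1.5,0,0.2],[0,0,0,0,0.2],[0,0,-12,0,0.2],[0,-30,0,0,0.2],[0,-40,0,0,0.2],[0,-40,0,0,0.2],[0,-43,0,0,0.2],[29,0,-38,0,0.2],[29,0,-38,0,0.2],[29,0,-38,0,0.2],[0,0,0,-0.14,0.2],[0,0,0,-0.14,0.2]]

```text
time: 22.7
position: [0.5381, 0.0147, 0.2811]
tcp_rot: [-89.9, -0.0, -12.4]
force: [0.5, 1.5, -1.8]
finger_gap: 0.318
```

Emit:
arm_command:
  rows:
    - [[0,0,0,-0.14,0.2],[0,0,0,-0.14,0.2],[0,0,0,-0.14,0.2],[0,0,0,-0.14,0.2],[0,0,0,-0.14,0.2],[0,0,0,-0.14,0.2],[0,0,0,-0.14,0.2],[0,0,0,0,0.2],[0,0,0,0,0.2]]
  squeeze: 40

```text
time: 23.6
position: [0.5382, 0.0165, 0.281]
tcp_rot: [-90.0, -0.0, 43.4]
force: [-0.9, -0.2, -2.1]
finger_gap: 0.316
```

```bash
python3 meas.py m9 17 20;python3 slope.py pics/m9_scene_raw.png
python3 - <<'E'
from h import *
im=cv2.imread("pics/m9_scene_raw.png");o=get_obs()
Rp,mid=probe_pts(20,o=o);c=proj("scene",mid)[0].astype(int)
x0,y0=c[0]-30,c[1]-40;print(x0,y0)
cr_=cv2.resize(im[y0:y0+80,x0:x0+56],None,fx=7,fy=7,interpolation=cv2.INTER_CUBIC)
cr_=cv2.convertScaleAbs(cr_,alpha=1.5,beta=20)
b=cr_.copy();wire(b,"scene",Rp,mid,x0,y0,7)
cv2.imwrite("pics/m9z.png",np.hstack([cr_,b]))
E
```

```text
23.6 [0.5382 0.0165 0.281 ] [-8.997e+01 -3.000e-02  4.345e+01] [-0.91 -0.15 -2.06] [-0.07  0.01  0.02]
[ -0.5196 367.8895] 15
[ -0.5517 393.2065] 19
L 20.004284595672345 R 19.22100644811636
269 115
```

View pics/m9z.png

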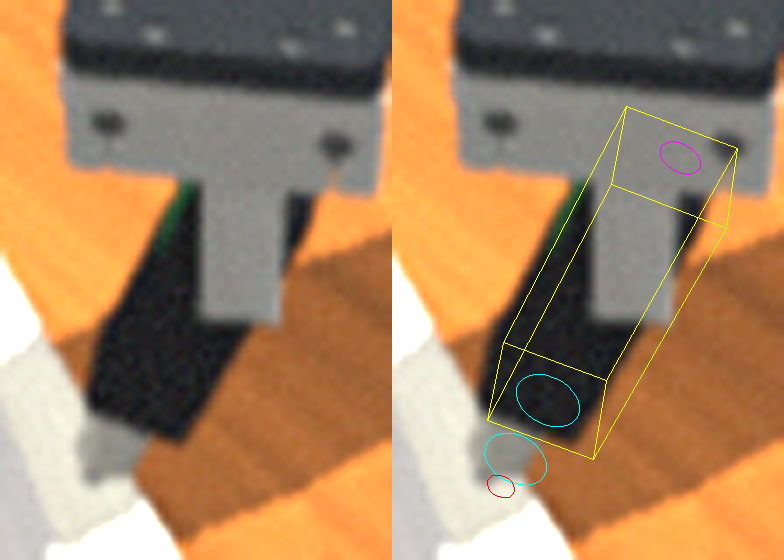

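Run:
```python
from fit import *
o=get_obs();R=Ro.from_euler('xyz',o['tcp_rot'],degrees=True).as_matrix()
for sx in(.0275,.015,-.0275):
  P=o['position']+np.array([[sx,.022,-.008],[sx,.022,.008]])@R.T
  print(sx,((proj("scene",P)-[269,115]+.5)*7-.5).round(0))
v,_=conv(19.6,.0254,0,0,o);print(((v-[269,115]+.5)*7-.5).round(0)[:4])
v,_=conv(19.6,.0224,0,0,o);print(((v-[269,115]+.5)*7-.5).round(0)[:4])
v,_=conv(19.6,.0254,0,-.003,o);print(((v-[269,115]+.5)*7-.5).round(0)[:4])
# line offsets at y=155
L,Rr=run("pics/m9_scene_raw.png",(140,178),(142,178),278,318)
for dz in(0,-.003):
  v,_=conv(19.6,.0254,0,dz,o)
  for i in(0,3):
    a,b=v[i],v[i+4];t=(155-a[1])/(b[1]-a[1]);print(dz,i,a[0]+t*(b[0]-a[0]))
print(-.5196*155+367.89,-.5517*155+393.2)
```

```text
0.0275 [[207. 348.]
 [271. 354.]]
0.015 [[213. 314.]
 [276. 320.]]
-0.0275 [[233. 203.]
 [294. 209.]]
[[113. 343.]
 [216. 381.]
 [ 96. 421.]
 [203. 459.]]
[[116. 336.]
 [220. 373.]
 [100. 414.]
 [207. 452.]]
[[102. 342.]
 [205. 379.]
 [ 85. 420.]
 [191. 458.]]
0 0 289.01733
0 3 311.6767
-0.003 0 287.3217
-0.003 3 309.8613
287.352 307.6865
```

Tilt is now about 19.6°. I turn to the nest direction and move to a standoff above the spot.

Emit:
arm_command:
  rows:
    - [[0,0,0,0.146,0.2],[0,0,0,0.146,0.2],[0,0,0,0.146,0.2],[0,0,0,0.147,0.2],[0,0,0,0.147,0.2],[0,0,0,0.147,0.2],[0,0,0,0.147,0.2],[12,20,-42,0,0.2],[12,20,-42,0,0.2],[12,20,-43,0,0.2],[0,20,0,0,0.2],[0,20,0,0,0.2]]

```text
time: 24.9
position: [0.54, -0.1175, 0.1803]
tcp_rot: [-90.0, -0.0, -15.4]
force: [0.2, 0.4, -2.6]
finger_gap: 0.316
```

Emit:
arm_command:
  rows:
    - [[0,13,0,0,0.2],[0,0,0,0,0.2],[0,0,0,0,0.2]]

```text
time: 25.2
position: [0.5406, -0.1152, 0.1683]
tcp_rot: [-90.0, -0.0, -15.1]
force: [-0.3, -0.1, -1.8]
finger_gap: 0.317
```

```bash
cat > near.py <<'E'
import sys
from h import *
from bench import snapshot
name=sys.argv[1];o=get_obs();print(o['time'],o['position'].round(4),o['tcp_rot'].round(2),o['force'].round(2))
R=Ro.from_euler('xyz',o['tcp_rot'],degrees=True).as_matrix()
Rp,mid=probe_pts(19.6,.0215,o); mid=mid+R@np.array([0,0,-.0048]); tip=mid-.082*Rp[:,2]
print("tip est",tip.round(4),"rel spot nest",(RN.T@(tip-SPOT)).round(4))
out=[]
for n in("scene","top"):
    im=snapshot(n)[:,:,::-1].copy();cv2.imwrite(f"pics/{name}_{n}_raw.png",im)
    c=proj(n,SPOT)[0].astype(int);x0,y0=c[0]-28,c[1]-50 if n=="scene" else c[1]-35
    a=cv2.resize(im[y0:y0+85,x0:x0+57],None,fx=7,fy=7,interpolation=cv2.INTER_CUBIC)
    t=((proj(n,tip)[0]-[x0,y0]+.5)*7).astype(int);s=((proj(n,SPOT)[0]-[x0,y0]+.5)*7).astype(int)
    cv2.drawMarker(a,tuple(t.tolist()),(0,0,255),0,8);cv2.drawMarker(a,tuple(s.tolist()),(0,255,0),0,8);out.append(a)
    print(n,x0,y0)
cv2.imwrite(f"pics/{name}.png",np.hstack(out))
E
python3 near.py n1
```

```text
25.2 [ 0.5406 -0.1152  0.1683] [-9.000e+01 -3.000e-02 -1.512e+01] [-0.32 -0.14 -1.78]
tip est [ 0.5303 -0.1534  0.0678] rel spot nest [0.0011 0.0061 0.0248]
scene 228 130
top 337 191
```

View pics/n1.png

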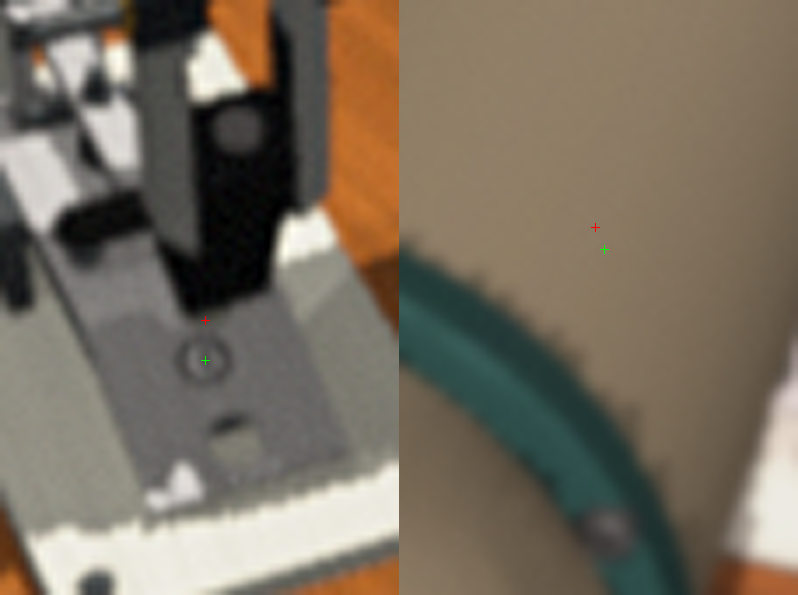

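Run:
```python
from h import *
im=cv2.imread("pics/n1_scene_raw.png");o=get_obs();R=Ro.from_euler('xyz',o['tcp_rot'],degrees=True).as_matrix()
x0,y0=228,130
a=cv2.resize(im[y0:y0+70,x0:x0+57],None,fx=7,fy=7,interpolation=cv2.INTER_CUBIC)
a=cv2.convertScaleAbs(a,alpha=1.8,beta=20);b=a.copy()
Rp,mid=probe_pts(19.6,.0215,o); mid=mid+R@np.array([0,0,-.0048]);wire(b,"scene",Rp,mid,x0,y0,7)
cv2.imwrite("pics/n1w.png",np.hstack([a,b]))
```

```text
(no output)
```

View pics/n1w.png

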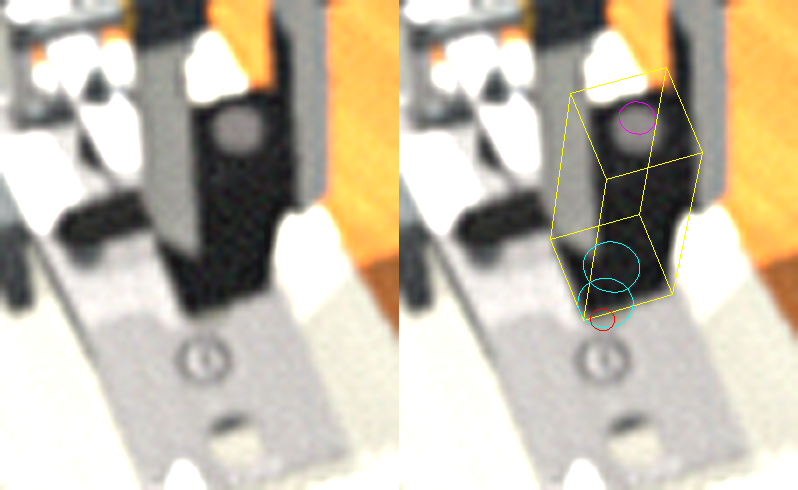

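Run:
```python
from h import *
R=Ro.from_euler('z',-28.5,degrees=True).as_matrix()
for c in([.529,.183],[.5292,.184]):
  mid=np.array([*c,.095]);V=np.array([[sx*.015,sy*.015,-.045] for sx in(-1,1) for sy in(-1,1)]+[[0,0,.048],[0,0,.045]])
  print(((proj("scene",mid+V@R.T)-[320,230]+.5)*7-.5).round(0).tolist())
```

```text
[[316.0, 282.0], [346.0, 372.0], [213.0, 298.0], [242.0, 389.0], [324.0, 139.0], [323.0, 146.0]]
[[318.0, 285.0], [348.0, 375.0], [215.0, 301.0], [244.0, 392.0], [327.0, 142.0], [325.0, 149.0]]
```

Run:
```python
from h import *
im=cv2.imread("pics/m9_scene_raw.png")
o=dict(position=np.array([.5382,.0165,.2810]),tcp_rot=np.array([-89.97,-.03,43.45]))
R=Ro.from_euler('xyz',o['tcp_rot'],degrees=True).as_matrix()
x0,y0=272,160
a=cv2.resize(im[y0:y0+35,x0:x0+30],None,fx=13,fy=13,interpolation=cv2.INTER_CUBIC)
outs=[a]
b=a.copy()
for th,s,dz in((20.3,.023,-.0048),):
  Rp,mid=probe_pts(th,s,o); mid=mid+R@np.array([0,0,dz]);wire(b,"scene",Rp,mid,x0,y0,13)
cv2.imwrite("pics/m9t.png",np.hstack([a,b]))
```

```text
(no output)
```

View pics/m9t.png

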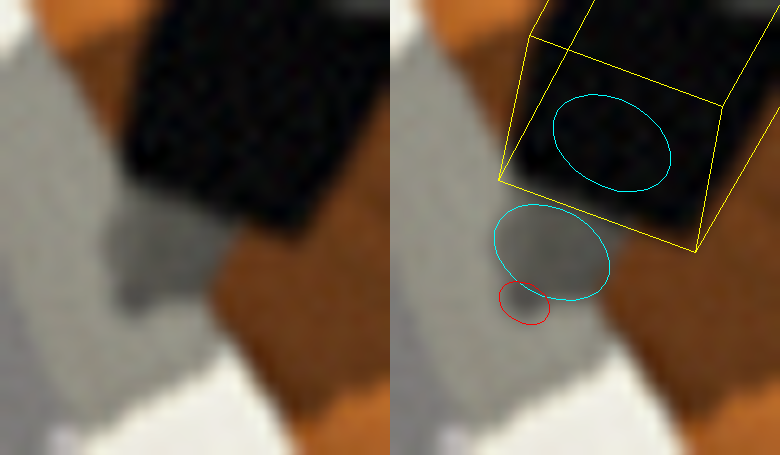

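```bash
sed -i 's/probe_pts(19.6,.0215,o)/probe_pts(20.3,.023,o)/' near.py
cat >> near.py <<'E'
nrm=RN@np.array([0,np.sin(np.radians(20)),np.cos(np.radians(20))])
d=tip-SPOT;print("height along normal mm",1e3*d@nrm,"in-plane x,y mm",1e3*d@RN[:,0],1e3*d@np.cross(nrm,RN[:,0]))
print("shift to 10mm standoff",(R.T@(SPOT+.010*nrm-tip)*1e3).round(1))
E
python3 near.py n2
```

```text
25.3 [ 0.541  -0.1153  0.1689] [-89.99  -0.11 -15.1 ] [-0.86 -0.62 -2.06]
tip est [ 0.5305 -0.1552  0.0675] rel spot nest [0.0018 0.0044 0.0245]
scene 228 130
top 337 191
height along normal mm 24.507228912019546 in-plane x,y mm 1.7544973161728539 -4.191559427913163
shift to 10mm standoff [-1.8 15.1 -1. ]
```

Emit:
arm_command:
  rows:
    - [[-1.5,5,-0.5,0,0.2],[0,5,-0.5,0,0.2],[0,5,0,0,0.2],[0,0,0,0,0.2],[0,0,0,0,0.2]]

```text
time: 25.9
position: [0.5384, -0.116, 0.1527]
tcp_rot: [-90.0, 0.0, -15.1]
force: [-0.1, -0.0, -1.6]
finger_gap: 0.32
```

```bash
python3 near.py n3
```

```text
25.9 [ 0.5384 -0.116   0.1527] [-9.000e+01  3.000e-02 -1.513e+01] [-0.08 -0.01 -1.61]
tip est [ 0.5275 -0.1558  0.0512] rel spot nest [-0.0009  0.003   0.0082]
scene 228 130
top 337 191
height along normal mm 8.763010991256827 in-plane x,y mm -0.8968059427875695 0.038937809094483744
shift to 10mm standoff [ 0.9 -1.2  0.4]
```

View pics/n3.png

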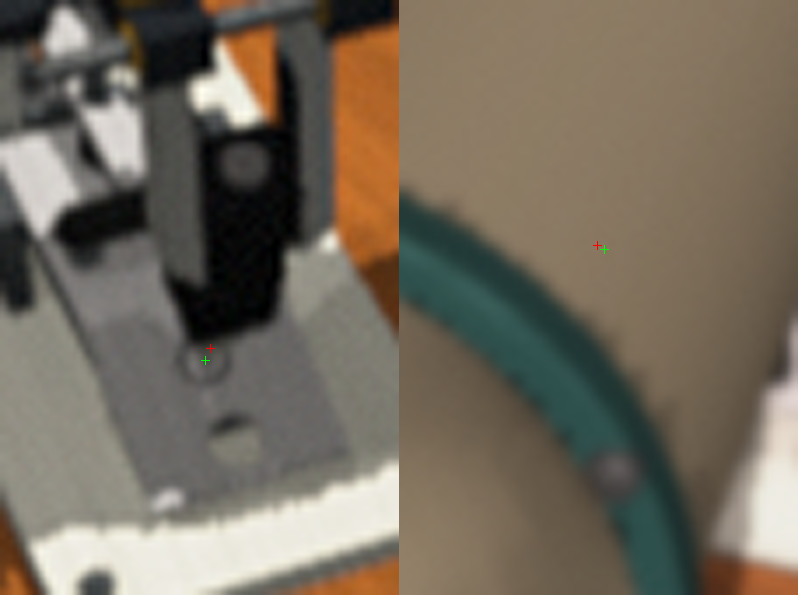

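```bash
cat > ov.py <<'E'
import sys
from h import *
im=cv2.imread(sys.argv[1]);o=get_obs();R=Ro.from_euler('xyz',o['tcp_rot'],degrees=True).as_matrix()
x0,y0=228,135
a=cv2.resize(im[y0:y0+70,x0:x0+57],None,fx=7,fy=7,interpolation=cv2.INTER_CUBIC)
a=cv2.convertScaleAbs(a,alpha=1.8,beta=20);b=a.copy()
Rp,mid=probe_pts(20.3,.023,o); mid=mid+R@np.array([0,0,-.0048]);wire(b,"scene",Rp,mid,x0,y0,7)
cv2.imwrite(sys.argv[2],np.hstack([a,b]))
E
python3 ov.py pics/n3_scene_raw.png pics/n3w.png
```

```text
(no output)
```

View pics/n3w.png

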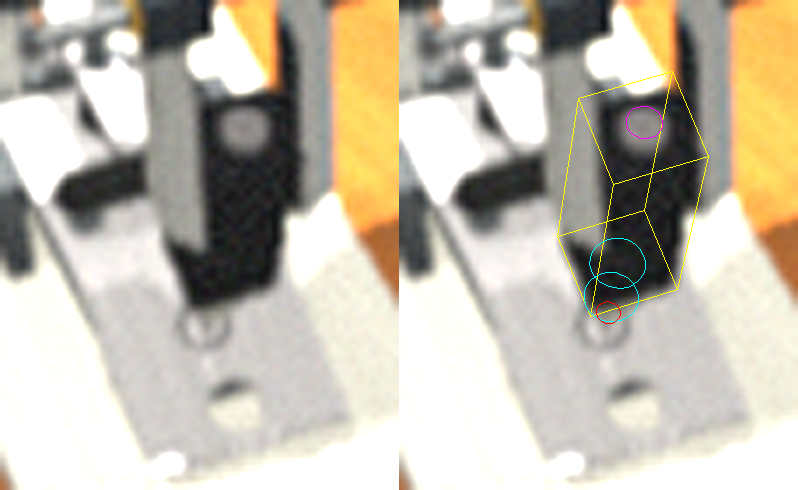

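Emit:
arm_command:
  rows:
    - [[0.5,3.8,-1.4,0,0.2],[0,2.8,-1.0,0,0.2],[0,0,0,0,0.2],[0,0,0,0,0.2]]

```text
time: 26.4
position: [0.5383, -0.1185, 0.1463]
tcp_rot: [-90.0, 0.0, -15.1]
force: [0.3, -0.6, -2.1]
finger_gap: 0.316
```

Emit:
arm_command:
  rows:
    - [[0,1.9,-0.7,0,0.2],[0,0,0,0,0.2],[0,0,0,0,0.2]]

```text
time: 26.7
position: [0.5382, -0.1191, 0.1446]
tcp_rot: [-90.0, -0.0, -15.1]
force: [0.0, 0.0, 0.2]
finger_gap: 0.316
```

Emit:
arm_command:
  rows:
    - [[0,1.9,-0.7,0,0.2],[0,0,0,0,0.2],[0,0,0,0,0.2]]

```text
time: 27.0
position: [0.538, -0.1198, 0.1426]
tcp_rot: [-90.0, -0.0, -15.1]
force: [0.7, 0.7, 0.7]
finger_gap: 0.318
```

```bash
python3 near.py n4
```

```text
27.0 [ 0.538  -0.1198  0.1426] [-89.99  -0.   -15.13] [0.74 0.74 0.73]
tip est [ 0.5273 -0.1596  0.0411] rel spot nest [-0.0002 -0.0006 -0.0019]
scene 228 130
top 337 191
height along normal mm -1.9634766195838196 in-plane x,y mm -0.1873925547038139 0.03885986055636044
shift to 10mm standoff [  0.2 -11.3   4.1]
```

Contact began around the expected height, and the force fits about 4 mm of travel. One more small step, then I'll average some readings.

Emit:
arm_command:
  rows:
    - [[0,0.8,-0.3,0,0.2],[0,0,0,0,0.2]]

```text
time: 27.3
position: [0.5379, -0.1201, 0.1417]
tcp_rot: [-90.0, -0.0, -15.1]
force: [0.1, -0.2, 2.5]
finger_gap: 0.314
```

Emit:
arm_command:
  rows:
    - [[0,0,0,0,0.2]]

```text
time: 27.4
position: [0.5379, -0.1201, 0.1418]
tcp_rot: [-90.0, -0.0, -15.1]
force: [-0.1, 1.2, 0.6]
finger_gap: 0.316
```

Emit:
arm_command:
  rows:
    - [[0,0,0,0,0.2]]

```text
time: 27.5
position: [0.5379, -0.1201, 0.1418]
tcp_rot: [-90.0, -0.0, -15.1]
force: [0.3, 0.9, -0.1]
finger_gap: 0.32
```

Emit:
arm_command:
  rows:
    - [[0,0,0,0,0.2]]

```text
time: 27.6
position: [0.5379, -0.1201, 0.1418]
tcp_rot: [-90.0, -0.0, -15.1]
force: [-0.3, -0.1, 1.9]
finger_gap: 0.317
```

Emit:
arm_command:
  rows:
    - [[0,0,0,0,0.2]]

```text
time: 27.7
position: [0.5379, -0.1201, 0.1418]
tcp_rot: [-90.0, -0.0, -15.1]
force: [-0.9, -0.1, 0.8]
finger_gap: 0.318
```

```bash
python3 - <<'E'
from bench import get_obs,snapshot
f=[]
for i in range(10):
    f.append(get_obs()['force']); snapshot("scene")
import numpy as np;f=np.array(f);print(f.round(2).tolist(),f.mean(0),get_obs()['time'])
E
python3 near.py n5;python3 ov.py pics/n5_scene_raw.png pics/n5w.png
```

```text
[[-0.91, -0.09, 0.82], [0.27, 0.72, 1.83], [0.11, 0.43, 1.18], [-0.52, 0.07, 1.21], [1.15, -0.04, 1.5], [-0.06, 0.04, 0.94], [0.56, 0.32, 1.49], [-0.05, 1.25, 0.69], [-0.37, 0.74, 0.82], [0.37, 0.36, 0.92]] [0.05504431 0.38013914 1.1409065 ] 28.2
28.2 [ 0.5379 -0.1201  0.1418] [-90.    -0.   -15.13] [-0.55  1.08  1.08]
tip est [ 0.5271 -0.1599  0.0403] rel spot nest [-0.0002 -0.001  -0.0027]
scene 228 130
top 337 191
height along normal mm -2.882105120491093 in-plane x,y mm -0.21652931247021018 0.02174619776795519
shift to 10mm standoff [  0.2 -12.1   4.4]
```

View pics/n5w.png

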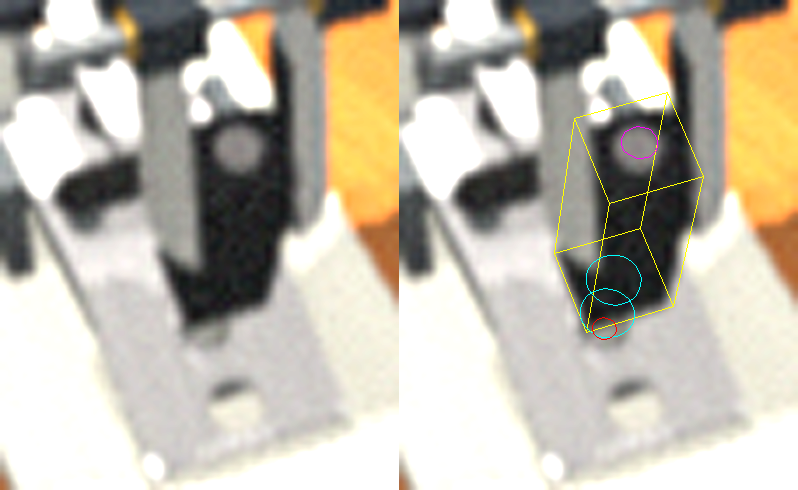

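Run:
```python
import cv2,numpy as np
o=[]
for n in("n3","n5"):
    im=cv2.imread(f"pics/{n}_scene_raw.png")[168:200,242:272]
    o.append(cv2.convertScaleAbs(cv2.resize(im,None,fx=13,fy=13,interpolation=cv2.INTER_CUBIC),alpha=1.5))
cv2.imwrite("pics/cmp.png",np.hstack(o))
```

```text
(no output)
```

View pics/cmp.png

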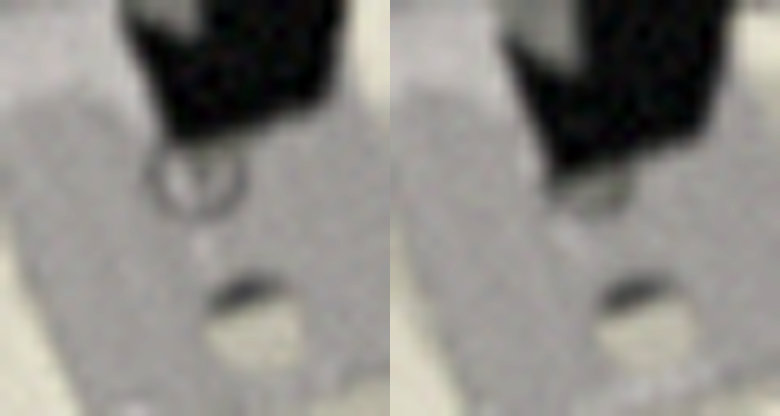

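```bash
python3 -c "
from bench import *
print(job_done());o=get_obs();print(o['time'],o['force'])"
```

```text
the job is handed in; nothing more can be done
None
the job is handed in; nothing more can be done
```

I closed the clamp first, then held the probe on the ringed spot, and handed the job in at about 28 s while still holding it there. The hand-in gave no verdict.

- **Clamp:** I pushed the handle over centre with closed fingers and it dropped onto the bracket. Pictures afterwards show the arm level, and the bracket did not appear to move during the probing.
- **Tilt:** The arm can't tilt its tool, so I pivoted the small probe about 20° inside the grip. I did this by levering its nose in the stand hole and then on the stand's edge. A side-view picture gave 19.2–20.0° from the body edges. Overlaying the probe outline on later pictures fitted 20.3° best; the flange needs 20°.
- **Tip position:** The estimate is within about 0.3 mm of the spot centre across the flange, with roughly 2 mm of uncertainty from the camera calibration. I could not see the tip at contact because the nose hides it. The visible part of the nose sits over the ring, about one pixel lower than predicted.
- **Pressure:** The averaged contact force, after allowing for the probe's weight, was about 3.2 N. The rise in force as I pressed in puts the spring tip about 5 mm in, which is half-way. Two readings disagreed slightly: contact came about 2 mm earlier than estimated, and the sideways force was smaller than expected for that push.
- **Bystanders:** I never meant to touch anything else. There was a brief 5 N upward force while gripping the probe, close to one of the two larger probes. The picture taken straight after showed both still standing where they were. I did not take a final picture of the spray can, spare bracket or scraper.

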